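# Unlock the mouthguard case and put the rinsed guard in to dry

## Robot

A 6-joint arm with a two-finger parallel gripper is mounted at the origin on the work surface. World frame = base frame: x ahead of the robot, y to its left, z up, the work surface at z = 0. Lengths are in m, angles in degrees, forces in N, time in s.
With the tool pointing down it reaches from about 0.3 to 0.75 m from the base axis. Payload 8.5 kg.
Tool frame: the origin (TCP) lies midway between the tips of the shut fingers; the grasp point (between the pads) lies 19 mm behind it; z points along the fingers, y is the direction in which the jaws open and shut (so a half turn about z gives the same grasp; the last joint's range is limited). The gripper opens to 85 mm and grips with 20 to 120 N. Pads are 22 mm wide; open, the fingers measure 114 mm over their backs; the gripper's body (76 mm by 85 mm) begins 54 mm behind the grasp point. The pads swing forward as they close: fully open they stand 13 mm farther back than shut.
Start: joints at [58.768, 21.807, 74.336, -0, 83.858, -12.336], TCP at [0.178, 0.52, 0.231] pointing down, gripper open.
Joint ranges: [-178.18, 178.18], [-50.72, 133.34], [12.68, 142.11], [-81.47, 261.47], [9.98, 163.14], [-165.26, 165.26]. Speed limits (degrees/s): [136.94, 136.94, 180, 180, 180, 180].

## Interface

Orientations are given as a 3x3 rotation matrix whose columns are the frame's x, y, z axes.
In Python, from rig import status, eyes, env gives the robot as it stands. The module is installed in compiled form; this text tells all that it offers.
- The arm moves only by the tool play_rows, never from a script. Its argument "targets" is text: rows parted by semicolons, each of 5 numbers parted by spaces: the shift along the tool's x, y, z in m, then the turn about the tool's z in rad, then the closure, from 0 (fully open) to 1 (shut). A call has 1 to 5 rows; each row is the pose to reach, as a shift and turn from the pose commanded when the call began, along the tool's axes at that moment; what a row does not reach only later rows make up. A row lasts 1/10 s, in which the tool goes at most 50 mm and 8.59 degrees, less where a joint would pass 70% of its speed; a pose out of reach is approached as far as the arm can. A call with a gripper value outside its range is refused whole. The fingers move at their own pace and stop on an object; "force" is the grip in N (left out, the last holds). Time passes only in rows, so rows that repeat a pose let the fingers close. It gives the time, the measured TCP pose, the force and the opening at its end, in the units of the state.
- status.observe(): the state, without advancing time (a new reading comes with each control period).
- eyes.get_image(name): name is "side" or "top"; returns a dict with "pixels" (420x560x3 uint8, red, green, blue), "range_z" (420x560 float32, m along the optical axis (not along the pixel's ray), 0 where there is no reading), "mtx" (3x3 intrinsics, pixels), "k1" (the pictures are not rectified: a ray, as slopes to the right and down, at radius r is drawn at 1 + k1 r^2 times it, then the intrinsics apply), "world_to_cam" (4x4, takes a point from world to camera coordinates). Camera axes: x right, y up, looking along -z (the intrinsics and any distortion apply to the point x, -y, -z); pixel columns grow to the right and rows downward; lengths in m; the calibration is good to about 2 mm. A picture is of the moment at which its call begins.
- env.close_job(): hands the job in, once; it reports no verdict.
The state is a dict: "time_s": time; "q": joint angles; "qvel": joint speeds; "joint_efforts": joint torques, N m; "position": TCP position; "tool_rot": TCP orientation; "ft_force": force on the tool from outside, world axes, zero at the start; "wrist_torque": the same for the moment, N m; "grip_width": finger opening in m.
Only numpy, scipy, OpenCV 4.12 (cv2) and the standard library are available. Lean on these libraries where they do the work, as an engineer would, in place of code of your own. Each camera call takes 0.05 s, during which the arm holds its last target.

## Task

Slide the child-lock tab on the sloped front of the mouthguard case fully aside and press the button it was covering, so that the lid springs up. Then lift the rinsed mouthguard out of the ceramic dish by its stub and lay it flat in the case's tray, stub towards the sloped front, and leave the lid up so that it can dry. Do not tip or shift the dish or anything else on the bench, and do not drop the guard on the bench.

Things in the scene. Friction and masses are not known exactly. Their poses are not given: they have to be found in the camera images.
- case: Blue hard-plastic mouthguard case, fixed, 120 mm wide (y). Origin on the bench under the middle of its tray; x points from its sloped front to the lid's hinge (away from the robot, give or take the yaw), z up. Box part x -53 to 53 mm with an open tray 94 (x) by 108 mm (y) inside, floor 34 mm and rim 46 mm above the bench, walls 6 mm. In front (x -53 to -115 mm) is the sloped nose.
- face_mid (a point): Middle of the flat sloped face of the case's nose, at case (-84, 0, 29) mm. The face falls from z 46 mm at x -53 to z 12 mm at x -115; its outward normal leans 28.6 deg (0.5 rad) from vertical towards case -x: (-0.479, 0, 0.878) in the case frame. Two 5 mm high guide rails run on it along y, 25 mm up-slope and down-slope of the middle.
- lock_fin (a point): Centre of the grip fin of the child-lock tab (blue like the case), 24 mm out of the sloped face. The fin is 10 mm thick (case y), 24 mm along the slope, and stands 20 mm out of the tab's plate along the face normal, half of it above this point. The plate, 36 mm (y) by 42 mm (along the slope), spans 10 to 14 mm out of the face and covers the button.
- lock (a joint): Slide of the lock tab along case +y, in m: 0 fully over the button, 0.040 fully aside (end stop). It starts at 0 to 0.008, moves with about 1.5 N of friction and stays where it is left.
- button_top (a point): Centre of the top of the round push button, 26 mm diameter, blue plastic; the top is 8 mm out of the sloped face when released, parallel to that face, at case y -20 mm. It is under the lock tab's plate (2 mm gap) until the tab is slid aside.
- button (a joint): Push of the button into the sloped face, along the inward face normal, in m: 0 released, 0.006 fully down; spring of 2.5 N at the start to 5 N fully down; returns when let go. The lid's catch lets go at about 0.004.
- lid (a joint): Lid angle, rad: 0 shut (catch), 1.0 fully up (end stop). Springs up within a second of the press; a weak spring holds it up (a light touch pushes it down). Hinge along case y at x 53, z 46.5 mm. A shell 106 mm long, 120 wide, 20 deep; when up it still leans over the tray (front edge at about x -4, z 136 mm), so reach in under it with a tilt of 25 to 35 deg, from the sloped front's side.
- lid_edge (a point): Middle of the lid's front edge (106 mm from the hinge, half-way up the edge's thickness).
- seat (a point): Point on the tray floor where the guard's origin (the point on its underside below guard_center) belongs for the guard to lie in the middle of the tray: case (5, 0, 34) mm.
- guard_center (a point): Hard moulded mouthguard, black, rigid, about 35 g: a U-shaped channel lying flat in the dish, 56 mm wide (y), 18 mm high, from x -16 mm (front of the arch) to 31 mm (ends of the legs), with a stub in front of the arch, roughly towards the robot. This point: guard x 0, y 0, 12 mm above the underside. Axes: x from stub to open ends, z up.
- guard_stub (a point): Grip point on the guard's stub, 29 mm in front (guard -x) of guard_center, 13.5 mm above the underside. The stub is a block 10 mm thick (guard y), x -40 to -16 mm, 3 to 24 mm above the underside; pinch it across y with the hand tilted 25 to 30 deg, fingers pointing along guard +x and down, as is needed in the case. Same axes as guard_center.
- guard: The mouthguard itself; origin on its underside, 12 mm below guard_center; z up when flat.
- dish: Small round white ceramic dish, loose, 350 g, 112 mm across at the rim, rim 14 mm high, flat floor 5 mm above the bench and 90 mm across. Origin under its centre. The guard starts in it.
- bottle: Stainless steel bottle, standing, 68 mm diameter, 220 mm tall. Origin under its centre. Leave alone.
- shaker: Grey shaker cup, standing, up to 90 mm diameter, 170 mm tall. Origin under its centre. Leave alone.
- spray: White plastic bottle, standing, 60 mm diameter, 170 mm tall. Origin under its centre. Leave alone.
- strengthener: Aluminium grip strengthener lying flat, about 134 mm (x) by 85 mm (y), 27 mm high. Origin under its middle. Leave alone.
- ballring: Rubber ring, 52 mm outer diameter, 12 mm high, that carries the massage ball. Leave alone.
- ball_center (a point): Grey silicone massage ball, 62 mm diameter, on the ring; this point is its centre. Top of the ball about 70 mm above the bench. Leave alone.
- tape: Roll of paper tape lying flat, 90 mm diameter, 38 mm high. Origin under its centre. Leave alone.
- timer: White interval timer lying flat, 60 by 75 mm, 33 mm high. Origin under its centre. Leave alone.
Things that resemble listed ones, but are neither listed nor needed, are in the scene too. What is shaped like the guard but orange is not meant.

How it is judged:
By the outcome, as a careful person would: the job done as asked, in the order asked, and still so for the second after the job is handed in, with the robot touching nothing.
It also fails if it takes over 70 s, if anything falls off the work surface, if the arm or the gripper's body presses on something with over 40 N, if the wrist force passes 120 N, or if a joint passes its speed limit or range.

## Working session

There is one attempt and no reset: what is moved stays moved. The work goes in short steps, Python scripts to look and compute and a tool call to move; the robot and the scene stay as the last step left them, time stands still between calls to the robot, and variables do not carry over. Pictures are saved under pics/ and viewed, and the job is handed in when it is done.

Besides the shell and the picture viewer there is one more tool, called by a JSON object that holds its "op" and its "data", one argument or row to a line. play_rows: Moves the arm, as the interface text tells. Its arguments: {"type":"object","properties":{"targets":{"type":"string"},"force":{"type":"number"}},"required":["targets"]}

```bash
mkdir -p pics; python3 - <<'E'
from rig import status, eyes
import cv2,numpy as np
s=status.observe()
for k,v in s.items(): print(k,np.round(v,4).tolist())
for n in("side","top"):
    d=eyes.get_image(n); np.savez(f"pics/{n}0.npz",**d)
    cv2.imwrite(f"pics/{n}0.png",cv2.resize(d["pixels"][:,:,::-1],(800,600),interpolation=cv2.INTER_CUBIC))
    print(n,d["mtx"].tolist(),d["k1"],np.round(d["world_to_cam"],4).tolist())
E
```

```text
time_s 0.0
q [58.7683, 21.8421, 74.3855, 0.0018, 83.86, -12.3369]
qvel [0.1407, 0.0743, -0.0817, 0.0753, 0.0731, -0.0842]
joint_efforts [-0.001, -44.8458, -23.1281, -0.0003, 0.0048, 0.0]
position [0.178, 0.5201, 0.2307]
tool_rot [[-0.9461, 0.3238, -0.0008], [0.3238, 0.9461, -0.0013], [0.0004, -0.0015, -1.0]]
ft_force [0.1458, -0.0251, -0.3199]
wrist_torque [0.0246, -0.0023, -0.0043]
grip_width 0.0852
side [[456.4108695186414, 0.0, 270.43641767064605], [0.0, 456.4108695186414, 215.7561153581903], [0.0, 0.0, 1.0]] -0.004577025377350419 [[0.6909, -0.7226, -0.0214, -0.4087], [0.3979, 0.3554, 0.8458, -0.307], [-0.6036, -0.5929, 0.5331, -0.9105], [0.0, 0.0, 0.0, 1.0]]
top [[429.51882113933686, 0.0, 284.70945803289646], [0.0, 429.51882113933686, 210.84322490129165], [0.0, 0.0, 1.0]] -0.08738731610611801 [[-0.0257, -0.999, -0.0356, 0.0367], [0.9947, -0.0291, 0.0986, -0.6066], [-0.0995, -0.0329, 0.9945, -1.0138], [0.0, 0.0, 0.0, 1.0]]
```

View pics/side0.png

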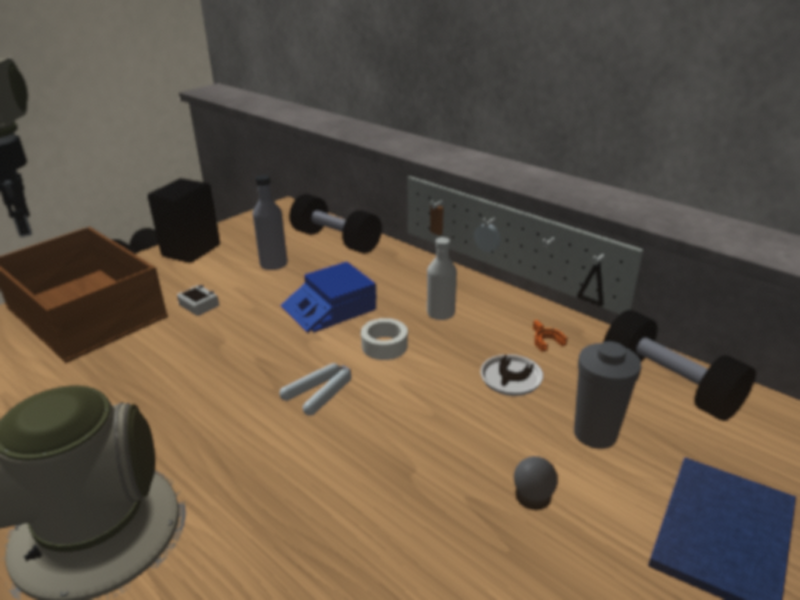

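View pics/top0.png

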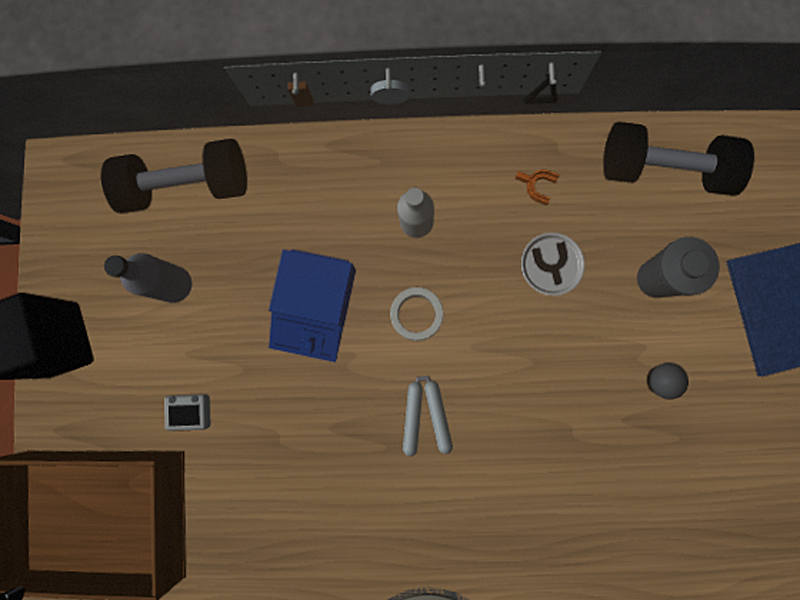

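The pictures show the case at about (312,305) in top/800 with its fin near (316,343), the dish at (552,263) with the black guard, and the orange decoy at (540,186). I'll enlarge both.

```bash
cat > h.py <<'E'
import numpy as np,cv2
def load(n,i=0): 
    return dict(np.load(f"pics/{n}{i}.npz"))
def proj(d,P):
    P=np.atleast_2d(P); c=(d["world_to_cam"]@np.c_[P,np.ones(len(P))].T)[:3].T
    x,y=c[:,0]/-c[:,2],-c[:,1]/-c[:,2]; r2=x*x+y*y; f=1+float(d["k1"])*r2
    K=d["mtx"]; return np.c_[K[0,0]*x*f+K[0,2],K[1,1]*y*f+K[1,2]]
def ray(d,u,v):
    K=d["mtx"]; a,b=(u-K[0,2])/K[0,0],(v-K[1,2])/K[1,1]; x,y=a,b
    for _ in range(20):
        f=1+float(d["k1"])*(x*x+y*y); x,y=a/f,b/f
    T=d["world_to_cam"];R=T[:3,:3];o=-R.T@T[:3,3]
    return o,R.T@np.array([x,-y,-1.])
def atz(d,u,v,z):
    o,r=ray(d,u,v); return o+r*(z-o[2])/r[2]
def pt(d,u,v):
    o,r=ray(d,u,v); return o+r*float(d["range_z"][int(round(v)),int(round(u))])
def crop(d,x0,y0,x1,y1,name,pts=None):
    s=min(800/(x1-x0),600/(y1-y0)); im=d["pixels"][y0:y1,x0:x1,::-1].copy()
    im=cv2.convertScaleAbs(im,alpha=1.7)
    im=cv2.resize(im,None,fx=s,fy=s,interpolation=cv2.INTER_CUBIC)[:600,:800]
    for k in range(x0,x1):
        if k%10==0: cv2.putText(im,str(k),(int((k-x0+.5)*s),10),0,.35,(0,255,255)); cv2.line(im,(int((k-x0+.5)*s),12),(int((k-x0+.5)*s),18),(0,255,255))
    for k in range(y0,y1):
        if k%10==0: cv2.putText(im,str(k),(0,int((k-y0+.5)*s)),0,.35,(0,255,255)); cv2.line(im,(22,int((k-y0+.5)*s)),(28,int((k-y0+.5)*s)),(0,255,255))
    if pts is not None:
        for p in pts: cv2.circle(im,(int((p[0]-x0+.5)*s),int((p[1]-y0+.5)*s)),3,(0,255,0),1)
    cv2.imwrite(f"pics/{name}.png",im)
E
python3 - <<'E'
from h import *
t=load("top");s=load("side")
crop(t,180,165,260,260,"c_t"); crop(s,190,175,270,235,"c_s")
crop(t,355,155,415,210,"g_t"); crop(s,330,240,385,281,"g_s")
E
```

```text
(no output)
```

View pics/c_t.png

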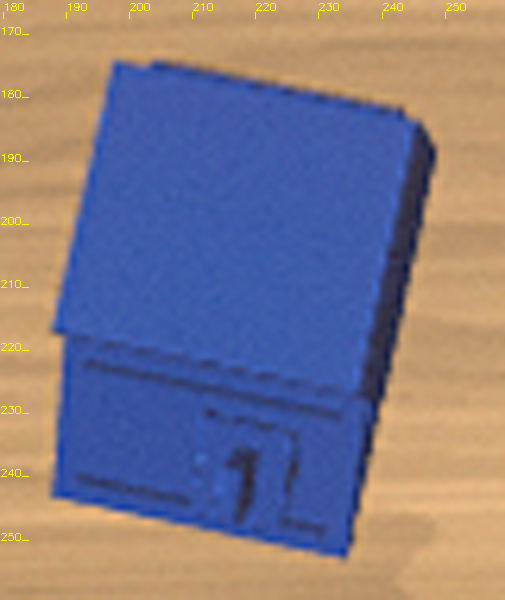

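View pics/c_s.png

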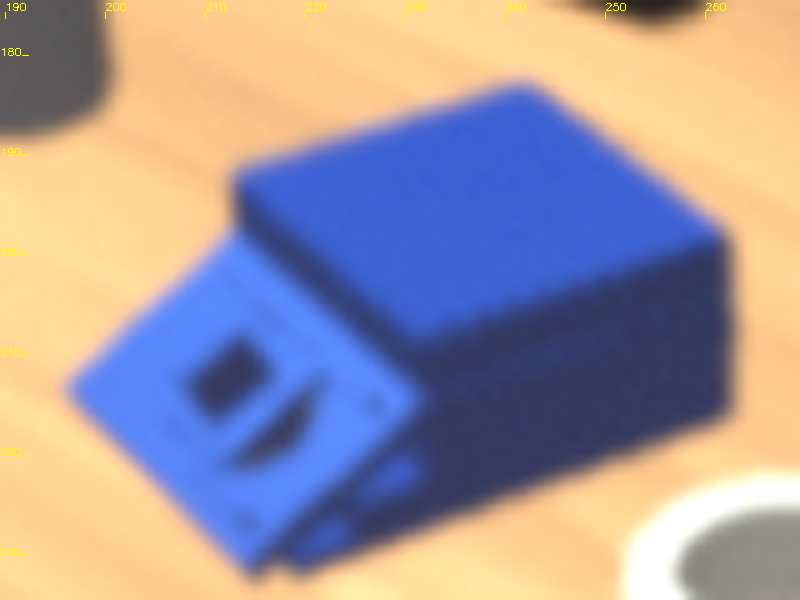

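View pics/g_t.png

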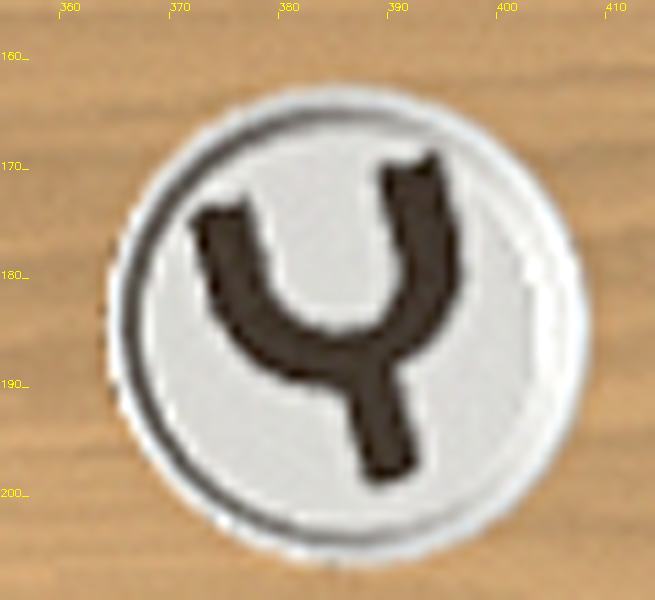

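View pics/g_s.png

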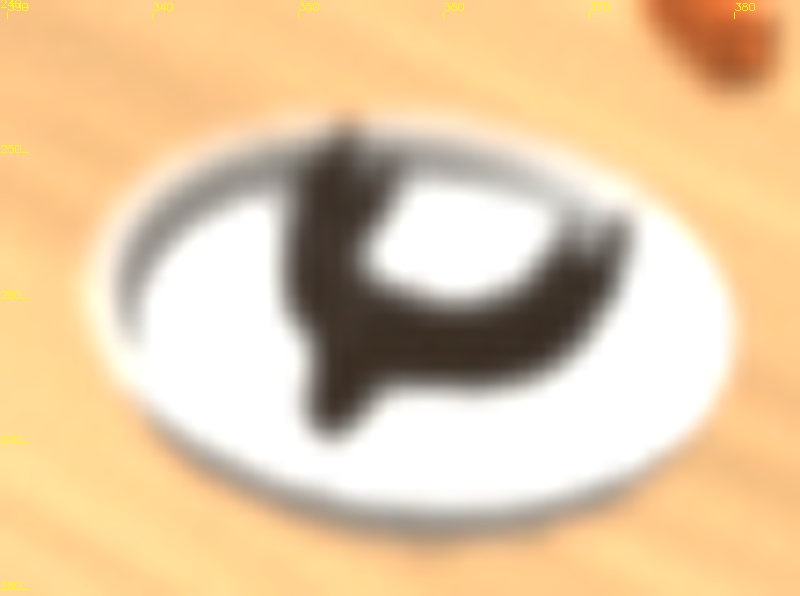

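```bash
cat >> h.py <<'E'
def pose(p): 
    c,s=np.cos(p[2]),np.sin(p[2]); return np.array([[c,-s,0,p[0]],[s,c,0,p[1]],[0,0,1,p[3] if len(p)>3 else 0],[0,0,0,1.]])
def app(T,P): P=np.atleast_2d(P); return P@T[:3,:3].T+T[:3,3]
E
python3 - <<'E'
from h import *
from scipy.optimize import least_squares
t=load("top");s=load("side")
for d in(t,s): print("cam",ray(d,280,210)[0])
def M(zt): return np.array([[53,60,zt],[-53,60,zt],[-53,-60,zt],[53,-60,zt],[-115,60,12],[-115,-60,12]])/1e3
ut=np.array([[197.7,174.3],[188.2,217.2],[236.2,227],[243.6,182.2],[187.9,242.9],[234.3,252.9]])
us=np.array([[242,182.7],[213.5,191.3],[231.5,208.3],[262,197.7],[196.5,213.3],[215,232]])
for use in("t","s","ts"):
    def f(p):
        P=app(pose(p),M(p[4] if use=="ts" else 66.5)); P[:,2]+=0
        r=[]
        if "t" in use: r.append(proj(t,P)-ut)
        if "s" in use: r.append(proj(s,P)-us)
        return np.vstack(r).ravel()
    r=least_squares(lambda p:f(np.r_[p[:3],0,p[3] if len(p)>3 else 66.5]),[.6,.15,0.]+([66.5] if use=="ts" else []),loss="soft_l1")
    p=r.x; print(use,p,np.degrees(p[2])); print(np.round(f(np.r_[p[:3],0,p[3] if len(p)>3 else 66.5]).reshape(-1,2),1).tolist())
# lid top by depth
for d,uv in((t,(215,200)),(s,(237,196))): print(pt(d,*uv))
# table depth
for d,uv in((t,(260,250)),(s,(300,270)),(t,(175,235)),(s,(190,250))): print("tbl",pt(d,*uv))
E
```

```text
cam [ 0.50344643 -0.01428497  1.06932488]
cam [-0.14496377 -0.72602517  0.73631086]
t [ 0.63434127  0.18039892 -0.21971962] -12.589007164691877
[[-1.0, -0.5], [-0.9, -0.1], [0.2, -0.2], [1.9, 0.8], [-0.1, 0.4], [0.3, -0.2]]
s [ 0.63350599  0.17359283 -0.21947692] -12.575101307384898
[[0.6, -0.7], [-1.1, 0.5], [0.6, 0.2], [1.5, -0.1], [-0.7, 0.1], [-0.7, -0.4]]
ts [ 0.63525975  0.17972954 -0.21762541 63.26077957] -12.469017399254792
[[-0.4, -0.6], [-0.2, -0.3], [0.8, -0.6], [2.3, 0.5], [0.3, 0.1], [0.7, -0.6], [-0.3, -0.6], [-1.9, 0.5], [-0.3, 0.2], [0.5, -0.1], [-1.5, -0.8], [-1.5, -1.4]]
[0.63445931 0.18363844 0.06666271]
[0.62711334 0.16937347 0.06615347]
tbl [5.14355803e-01 8.50572179e-02 3.87499631e-04]
tbl [ 0.55365473 -0.14035524 -0.00178775]
tbl [0.55705761 0.29909375 0.00315686]
tbl [ 0.41793718  0.13793128 -0.00204955]
```

```bash
python3 - <<'E'
from h import *
t=load("top");s=load("side")
print(atz(t,386.5,184.3,.014),atz(s,357.7,261.1,.014))
from scipy.optimize import least_squares
# guard fit from top
G=np.array([[31,28,18],[31,-28,18],[-40,5,24],[-40,-5,24],[-40,0,24]])/1e3
ut=np.array([[371.9,174.5],[394.4,168.4],[388.2,199.1],[392.8,197.1]])
f=lambda p:(proj(t,app(pose(np.r_[p,.005]),G[:4]))-ut).ravel()
r=least_squares(f,[.6,-.2,.2]);print(r.x,np.degrees(r.x[2]),f(r.x).round(1))
us=proj(s,app(pose(np.r_[r.x,.005]),G));print("in side",us.round(1).tolist())
# path heights from top depth: world-z map
d=t;H=[]
for y in np.arange(.0,.6,.05):
    row=[]
    for x in np.arange(.2,.8,.05):
        u,v=proj(d,[[x,y,0.05]])[0]
        row.append(int(1000*pt(d,u,v)[2]) if 0<=u<559 and 0<=v<419 else -1)
    print(round(y,2),row)
E
```

```text
[ 0.66774997 -0.23336438  0.014     ] [ 0.66448521 -0.23836303  0.014     ]
[ 0.66932332 -0.23067672  0.20667476] 11.841591250401336 [ 0.  -0.9 -0.6  0.   0.6 -0.1 -0.   0.9]
in side [[351.2, 246.7], [371.5, 253.2], [348.6, 262.1], [352.3, 263.4], [350.4, 262.7]]
0.0 [5, 1, 1, 0, 2, 4, -2, 38, -2, 2, 2, 119, 2]
0.05 [1, 1, 1, 1, 2, 0, 0, 2, 1, 3, 0, 0, 2]
0.1 [0, 0, 3, 0, 3, 0, 0, 1, 2, 2, 1, 2, 1]
0.15 [2, 1, 1, 3, 1, 0, 1, 34, 70, 66, -1, 2, -1]
0.2 [1, 4, 2, 7, -1, 0, 4, 28, 68, 67, 0, 0, 0]
0.25 [0, 3, 4, 0, 5, 2, 1, 19, 68, -1, 1, 2, 1]
0.3 [-3, 0, 1, 0, 0, 1, 0, 2, 0, 3, 1, 2, 41]
0.35 [1, 1, 0, 0, 1, 0, 0, 1, 3, 4, 6, 1, 56]
0.4 [0, 3, -2, 2, 32, 32, -1, 4, 1, 34, 1, 0, 0]
0.45 [114, 118, 119, 98, 2, 1, 0, 2, 4, 137, 1, -2, 2]
0.5 [10, 11, 11, 92, 4, 1, 1, 0, 1, 158, 1, 1, 73]
0.55 [10, 11, 6, 101, 2, 1, -2, 3, 2, 4, 0, -3, -1]
```

{"op": "play_rows", "data": {
  "targets": "-0.045 -0.022 0 -0.02 1; -0.09 -0.045 0 -0.04 1; -0.135 -0.068 0 -0.06 1; -0.18 -0.091 0 -0.08 1; -0.225 -0.114 0 -0.11 1",
  "force": 40
}}

```text
time_s: 0.6
position: [0.3534, 0.3396, 0.2312]
tool_rot: [[-0.976, 0.217, -0.0], [0.217, 0.976, -0.0], [0.0, -0.0, -1.0]]
ft_force: [0.1, -0.4, 0.2]
grip_width: 0.0125
```

```bash
cat >> h.py <<'E'
def go(s,tgt,xang,rot=None):
    """shift in tool axes to reach world tgt and tool x pointing at world angle xang(deg), tool down"""
    R=np.array(s["tool_rot"]); 
    print("t",round(s["time_s"],2),"pos",np.round(s["position"],4),"F",np.round(s["ft_force"],1),"w",round(s["grip_width"],4))
    print("shift",np.round(R.T@(np.array(tgt)-s["position"]),4),"turn",np.round(-np.radians((xang-np.degrees(np.arctan2(R[1,0],R[0,0]))+180)%360-0+np.pi*0)+np.pi,4), "zdir",R[:,2].round(4))
E
python3 -c "
from h import *
from rig import status
go(status.observe(),[.532,.157,.15],167.5)"
```

```text
t 0.6 pos [0.3534 0.3396 0.2312] F [ 0.1 -0.4  0.2] w 0.0125
shift [-0.2139 -0.1395  0.0811] turn -0.0004 zdir [-4.e-04 -2.e-04 -1.e+00]
```

{"op": "play_rows", "data": {
  "targets": "-0.045 -0.028 0 0 1; -0.09 -0.056 0 0 1; -0.135 -0.084 0.02 0 1; -0.18 -0.112 0.05 0 1; -0.214 -0.14 0.08 0 1"
}}

```text
time_s: 1.1
position: [0.5181, 0.1731, 0.1647]
tool_rot: [[-0.976, 0.218, 0.001], [0.218, 0.976, 0.0], [-0.001, 0.0, -1.0]]
ft_force: [-0.1, 0.9, -0.8]
grip_width: -0.0
```

```bash
cat > snap.py <<'E'
import sys
from h import *
from rig import status,eyes
i=int(sys.argv[1])
for n in("side","top"):
    np.savez(f"pics/{n}{i}.npz",**eyes.get_image(n))
E
python3 snap.py 1; python3 -c "
from h import *
from rig import status
s=status.observe();go(s,[.532,.157,.15],167.5)
t=load('top',1);d=load('side',1)
P=[s['position'],s['position']+np.array([0,0,.019])]
a=proj(t,P);b=proj(d,P);print(a,b)
crop(t,180,165,260,260,'c_t1',a); crop(d,190,150,270,235,'c_s1',b)
"
```

```text
t 1.2 pos [0.5178 0.1709 0.1614] F [-0.1  0.7  0.7] w 0.0003
shift [-0.017  -0.0104  0.0113] turn -0.0066 zdir [-0.0059 -0.0015 -1.    ]
[[212.7258149  248.75060158]
 [210.88466874 248.64977992]] [[204.87820981 180.30197734]
 [204.18738957 174.03899266]]
```

View pics/c_t1.png

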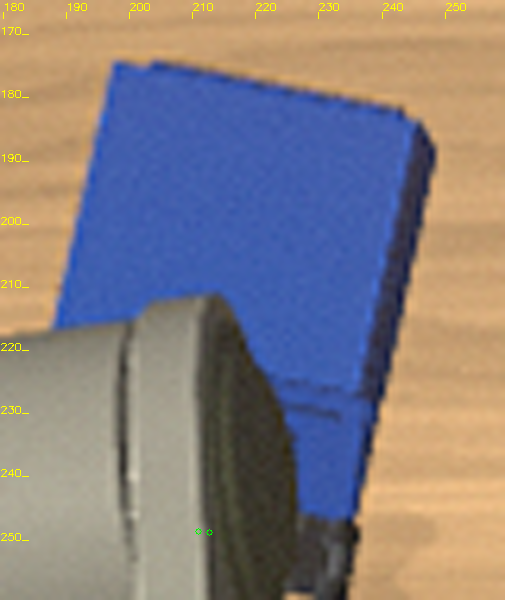

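View pics/c_s1.png

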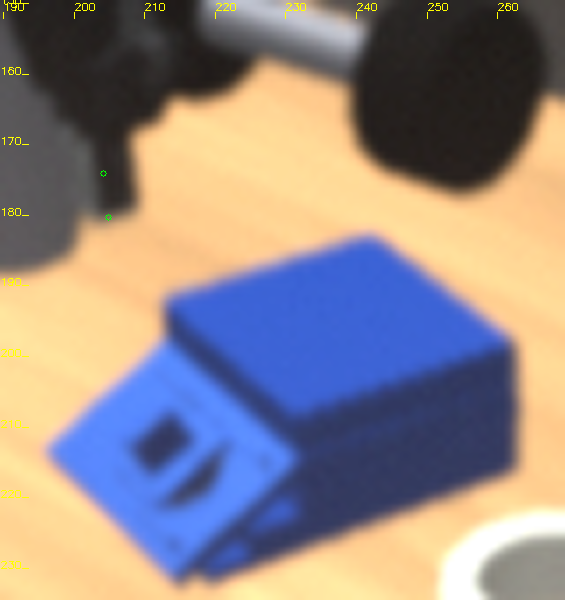

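{"op": "play_rows", "data": {
  "targets": "-0.008 -0.005 0.02 0 1; -0.016 -0.01 0.04 0 1; -0.017 -0.01 0.05 0 1; -0.017 -0.01 0.05 0 1"
}}

```text
time_s: 1.6
position: [0.5301, 0.1616, 0.1143]
tool_rot: [[-0.976, 0.218, -0.003], [0.218, 0.976, -0.0], [0.003, -0.001, -1.0]]
ft_force: [-0.3, 0.3, 0.9]
grip_width: -0.0001
```

```bash
python3 snap.py 2; python3 -c "
from h import *
from rig import status
s=status.observe();go(s,[.532,.157,.09],167.5)
d=load('side',2)
R=s['tool_rot'];p=s['position']
P=[p+R@np.array([a,b,0]) for a in(-.011,.011) for b in(-.0145,.0145)]+[p]
b=proj(d,P);print(b)
crop(d,190,165,240,235,'c_s2',b)
c=pose([.6339,.177,np.radians(-12.55)])
"
```

```text
t 1.7 pos [0.5309 0.1618 0.116 ] F [ 0.8  0.6 -0.5] w -0.0002
shift [-0.0021 -0.0045  0.026 ] turn -0.001 zdir [ 6.e-04  1.e-04 -1.e+00]
[[218.21872075 195.13876722]
 [213.32161756 190.98815018]
 [211.11606343 197.47488639]
 [206.29530926 193.25340217]
 [212.23220841 194.1921523 ]]
```

View pics/c_s2.png

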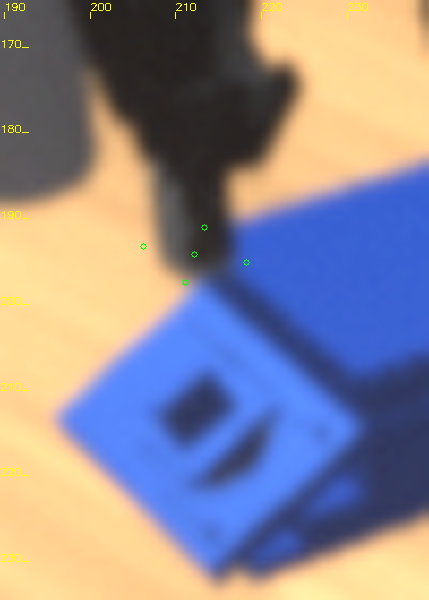

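```bash
cat > ov.py <<'E'
from h import *
def fin(q):
    n=np.array([-.479,0,.878]);s=np.array([.878,0,.479]);c=np.array([-.084,-.020+q,.029])+.024*n
    y=np.array([0,.005,0])
    return [c-y+a*.010*n+b*.012*s for a,b in((1,1),(1,-1),(-1,-1),(-1,1),(1,1))],[c+y+a*.010*n+b*.012*s for a,b in((1,1),(1,-1),(-1,-1),(-1,1),(1,1))]
def plate(q):
    n=np.array([-.479,0,.878]);s=np.array([.878,0,.479]);c=np.array([-.084,-.020+q,.029])+.014*n
    return [c+np.array([0,a*.018,0])+b*.021*s for a,b in((1,1),(1,-1),(-1,-1),(-1,1),(1,1))]
def lines(q):
    f=np.array
    L=[f([[53,60,66.5],[-53,60,66.5],[-53,-60,66.5],[53,-60,66.5],[53,60,66.5]])/1e3,
       f([[-53,60,46],[-115,60,12],[-115,-60,12],[-53,-60,46],[-53,60,46]])/1e3,f([[-53,-60,46],[53,-60,46]])/1e3,f([[-115,-60,0],[53,-60,0],[53,-60,66.5]])/1e3]
    a,b=fin(q); L+= [f(a),f(b),f(plate(q))]
    return L
def draw(d,x0,y0,x1,y1,name,T,L,col=(0,255,0)):
    s=min(800/(x1-x0),600/(y1-y0)); im=cv2.convertScaleAbs(d["pixels"][y0:y1,x0:x1,::-1].copy(),alpha=1.7)
    im=cv2.resize(im,None,fx=s,fy=s,interpolation=cv2.INTER_CUBIC)[:600,:800]
    for l in L:
        p=(proj(d,app(T,l))-[x0-.5,y0-.5])*s
        cv2.polylines(im,[np.int32(p)],False,col,1)
    cv2.imwrite(f"pics/{name}.png",im)
if __name__=="__main__":
    s=load("side");t=load("top");q=.004
    for d,n,b in((s,"s",(190,175,270,235)),(t,"t",(180,165,260,260))):
        draw(d,*b,"o_"+n,pose([.6335,.1736,-.2195]),lines(q))
E
python3 ov.py
```

```text
(no output)
```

View pics/o_s.png

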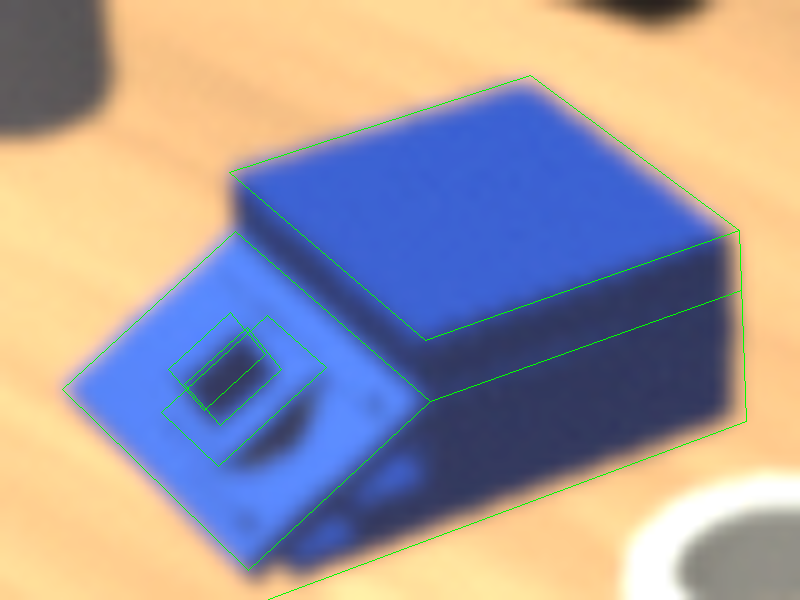

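View pics/o_t.png

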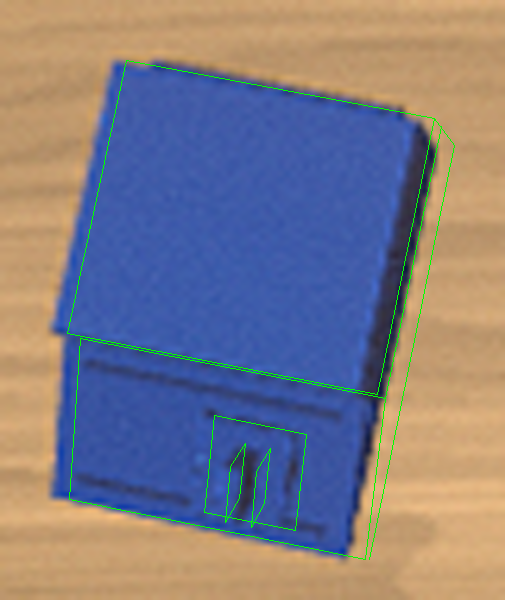

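{"op": "play_rows", "data": {
  "targets": "0 0.02 0 0 0.5; 0 0.02 0 0 0.5; 0 0.02 0.02 0 0.5; 0 0.02 0.035 0 0.5; 0 0.02 0.04 0 0.5"
}}

```text
time_s: 2.2
position: [0.5347, 0.1807, 0.0747]
tool_rot: [[-0.976, 0.218, -0.001], [0.218, 0.976, -0.0], [0.001, -0.001, -1.0]]
ft_force: [-0.5, 0.6, -0.8]
grip_width: 0.0422
```

```bash
python3 snap.py 3; python3 -c "
from h import *
from rig import status
s=status.observe();go(s,[.5358,.1815,.050],167.45)
d=load('side',3)
crop(d,190,165,240,235,'c_s3')
crop(load('top',3),180,165,260,260,'c_t3')
"
```

```text
t 2.3 pos [0.5352 0.1807 0.0755] F [ 0.1 -0.1  0.4] w 0.0425
shift [-0.0004  0.0009  0.0255] turn -0.0006 zdir [-3.e-04 -1.e-04 -1.e+00]
```

View pics/c_s3.png

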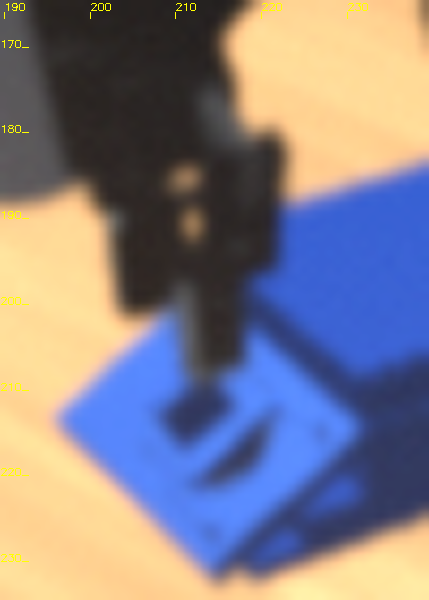

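View pics/c_t3.png

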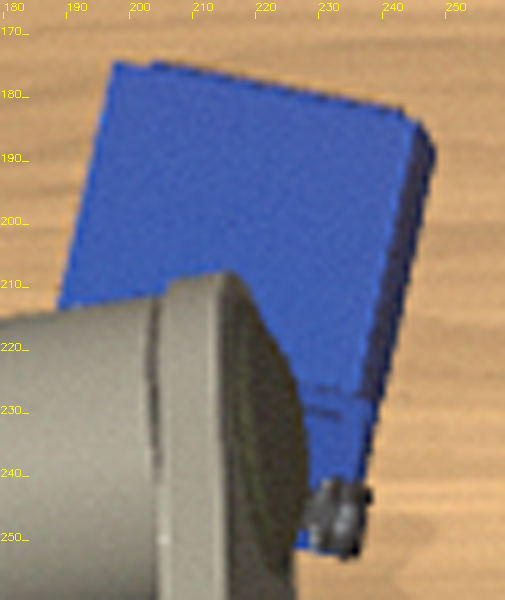

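{"op": "play_rows", "data": {
  "targets": "0 0.001 0.01 0 0.5; 0 0.001 0.018 0 0.5; 0 0.001 0.026 0 0.5; 0 0.001 0.026 0 0.5"
}}

```text
time_s: 2.7
position: [0.535, 0.1817, 0.0481]
tool_rot: [[-0.976, 0.218, -0.002], [0.218, 0.976, -0.0], [0.002, -0.001, -1.0]]
ft_force: [0.1, -1.2, -0.0]
grip_width: 0.0429
```

{"op": "play_rows", "data": {
  "targets": "0 0 0 0 0.9; 0 0 0 0 1; 0 0 0 0 1; 0 0 0 0 1; 0 0 0 0 1",
  "force": 25
}}

```text
time_s: 3.2
position: [0.5358, 0.1819, 0.0496]
tool_rot: [[-0.976, 0.218, 0.001], [0.218, 0.976, 0.0], [-0.001, 0.001, -1.0]]
ft_force: [-0.6, 1.6, 2.9]
grip_width: 0.009
```

```bash
python3 snap.py 4; python3 -c "
from h import *
from rig import status
s=status.observe();go(s,[.5358,.1815,.050],167.45)
d=load('side',4)
crop(d,190,165,240,235,'c_s4')
"
```

```text
t 3.3 pos [0.5358 0.1819 0.0496] F [0.2 2.1 3.6] w 0.0087
shift [-0.0001 -0.0004 -0.0004] turn -0.0008 zdir [ 8.e-04  3.e-04 -1.e+00]
```

View pics/c_s4.png

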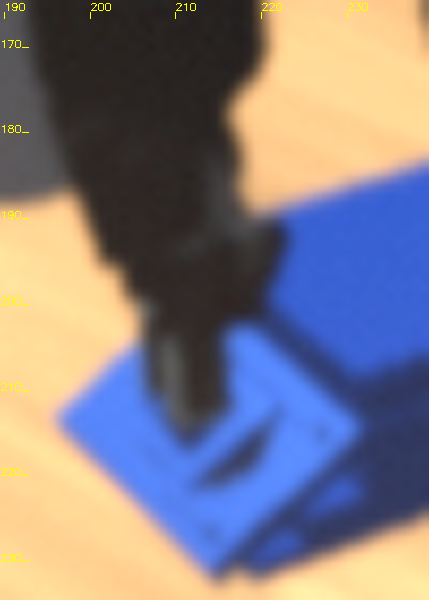

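{"op": "play_rows", "data": {
  "targets": "0 0.006 -0.002 0 1; 0 0.012 -0.002 0 1; 0 0.018 -0.002 0 1; 0 0.024 -0.002 0 1; 0 0.03 -0.002 0 1"
}}

```text
time_s: 3.8
position: [0.5424, 0.2106, 0.0498]
tool_rot: [[-0.976, 0.218, -0.001], [0.218, 0.976, -0.002], [0.0, -0.002, -1.0]]
ft_force: [6.0, -3.1, -11.9]
grip_width: 0.0094
```

{"op": "play_rows", "data": {
  "targets": "0 0.002 0 0 1; 0 0.004 0 0 1; 0 0.004 0 0 1"
}}

```text
time_s: 4.1
position: [0.5434, 0.2147, 0.0498]
tool_rot: [[-0.976, 0.218, -0.0], [0.218, 0.976, -0.001], [0.0, -0.001, -1.0]]
ft_force: [5.6, -1.3, -11.3]
grip_width: 0.0091
```

{"op": "play_rows", "data": {
  "targets": "0 0.001 0.001 0 1; 0 0.002 0.001 0 1; 0 0.003 0.001 0 1; 0 0.003 0.001 0 1"
}}

```text
time_s: 4.5
position: [0.544, 0.2177, 0.0497]
tool_rot: [[-0.976, 0.218, 0.0], [0.218, 0.976, -0.001], [-0.001, -0.001, -1.0]]
ft_force: [5.2, -2.9, -8.8]
grip_width: 0.0089
```

{"op": "play_rows", "data": {
  "targets": "0 0.001 0 0 1; 0 0.002 0 0 1; 0 0.002 0 0 1"
}}

```text
time_s: 4.8
position: [0.5445, 0.2196, 0.0498]
tool_rot: [[-0.976, 0.218, 0.0], [0.218, 0.976, -0.001], [-0.001, -0.001, -1.0]]
ft_force: [5.9, -1.6, -8.1]
grip_width: 0.0088
```

{"op": "play_rows", "data": {
  "targets": "0 0.001 0 0 1; 0 0.002 0 0 1; 0 0.002 0 0 1"
}}

```text
time_s: 5.1
position: [0.5448, 0.2211, 0.0497]
tool_rot: [[-0.976, 0.218, 0.0], [0.218, 0.976, -0.002], [-0.0, -0.002, -1.0]]
ft_force: [4.9, -5.3, -7.8]
grip_width: 0.0093
```

{"op": "play_rows", "data": {
  "targets": "0 0.001 0 0 1; 0 0.002 0 0 1; 0 0.002 0 0 1"
}}

```text
time_s: 5.4
position: [0.5448, 0.2213, 0.0497]
tool_rot: [[-0.976, 0.218, -0.002], [0.218, 0.976, -0.005], [0.0, -0.005, -1.0]]
ft_force: [2.3, -14.5, -4.4]
grip_width: 0.009
```

{"op": "play_rows", "data": {
  "targets": "0 -0.002 0 0 1; 0 -0.003 0 0 0.6; 0 -0.003 0 0 0.5; 0 -0.003 0 0 0.5; 0 -0.003 0 0 0.5"
}}

```text
time_s: 5.9
position: [0.5442, 0.2211, 0.0505]
tool_rot: [[-0.976, 0.218, 0.0], [0.218, 0.976, 0.0], [-0.0, 0.0, -1.0]]
ft_force: [0.2, 0.8, 1.2]
grip_width: 0.0428
```

{"op": "play_rows", "data": {
  "targets": "0 0 -0.01 0 0.5; 0 0 -0.03 0 0.5; 0 0 -0.06 0 0.5; 0 0 -0.07 0 0.8; 0 0 -0.07 0 1"
}}

```text
time_s: 6.4
position: [0.5449, 0.221, 0.122]
tool_rot: [[-0.976, 0.218, 0.003], [0.218, 0.976, 0.001], [-0.003, 0.001, -1.0]]
ft_force: [0.3, -0.1, -0.4]
grip_width: 0.0145
```

```bash
python3 snap.py 5; python3 -c "
from h import *
from ov import *
from rig import status
s=status.observe()
T=pose([.6343,.1804,np.radians(-12.59)])
b=app(T,[-.084-.008*.479-.010,-.020,.110])[0];print(b)
go(s,b,167.41)
d=load('side',5)
crop(d,190,165,240,235,'c_s5')
draw(d,190,175,270,235,'o_s5',pose([.6335,.1736,-.2195]),lines(.04))
"
```

```text
[0.53446093 0.18220563 0.11      ]
t 6.5 pos [0.5438 0.2208 0.1195] F [-0.2 -0.  -0.7] w 0.0007
shift [ 0.0007 -0.0397  0.0096] turn 0.0 zdir [-1.2e-03 -2.0e-04 -1.0e+00]
```

View pics/c_s5.png

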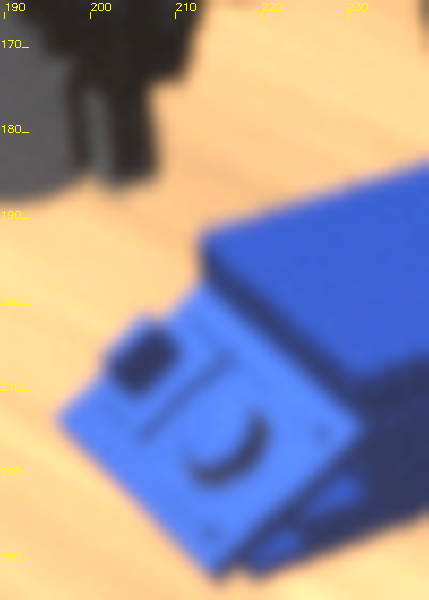

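View pics/o_s5.png

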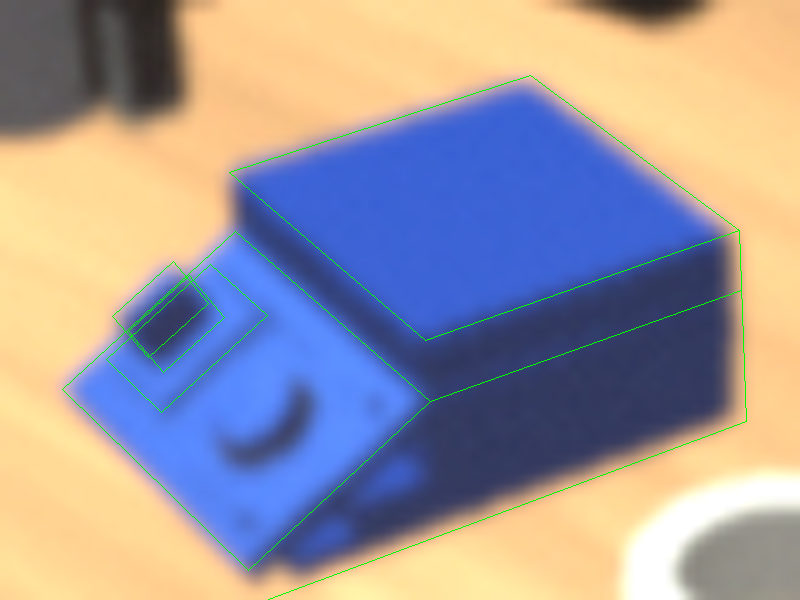

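{"op": "play_rows", "data": {
  "targets": "0 -0.02 0 0 1; 0.001 -0.04 0 0 1; 0.001 -0.04 0.03 0 1; 0.001 -0.04 0.065 0 1; 0.001 -0.04 0.076 0 1"
}}

```text
time_s: 7.0
position: [0.5323, 0.1815, 0.0403]
tool_rot: [[-0.976, 0.218, -0.007], [0.218, 0.976, -0.001], [0.007, -0.003, -1.0]]
ft_force: [0.1, 0.6, 0.1]
grip_width: -0.0001
```

{"op": "play_rows", "data": {
  "targets": "0 0 0 0 1; 0 0 0.001 0 1; 0 0 0.002 0 1; 0 0 0.003 0 1; 0 0 0.004 0 1"
}}

```text
time_s: 7.5
position: [0.5349, 0.1821, 0.0409]
tool_rot: [[-0.976, 0.218, 0.001], [0.218, 0.976, 0.0], [-0.001, 0.0, -1.0]]
ft_force: [-0.0, 1.1, -0.4]
grip_width: -0.0002
```

{"op": "play_rows", "data": {
  "targets": "0 0 0.001 0 1; 0 0 0.002 0 1; 0 0 0.003 0 1; 0 0 0.004 0 1; 0 0 0.004 0 1"
}}

```text
time_s: 8.0
position: [0.5345, 0.182, 0.0361]
tool_rot: [[-0.976, 0.218, -0.0], [0.218, 0.976, -0.0], [0.0, -0.0, -1.0]]
ft_force: [-0.2, 0.0, 0.1]
grip_width: -0.0
```

{"op": "play_rows", "data": {
  "targets": "0 0 0.001 0 1; 0 0 0.002 0 1; 0 0 0.003 0 1; 0 0 0.004 0 1; 0 0 0.004 0 1"
}}

```text
time_s: 8.5
position: [0.535, 0.182, 0.0326]
tool_rot: [[-0.976, 0.218, 0.001], [0.218, 0.976, 0.0], [-0.001, 0.0, -1.0]]
ft_force: [1.2, -0.0, 4.3]
grip_width: -0.0001
```

{"op": "play_rows", "data": {
  "targets": "0 0 0.001 0 1; 0 0 0.002 0 1; 0 0 0.003 0 1; 0 0 0.003 0 1"
}}

```text
time_s: 8.9
position: [0.5349, 0.1821, 0.0295]
tool_rot: [[-0.976, 0.218, 0.001], [0.218, 0.976, 0.0], [-0.001, 0.0, -1.0]]
ft_force: [1.0, -0.4, 4.9]
grip_width: -0.0
```

```bash
python3 snap.py 6; python3 -c "
from h import *
d=load('side',6)
crop(d,180,145,270,235,'c_s6')
"
```

```text
(no output)
```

View pics/c_s6.png

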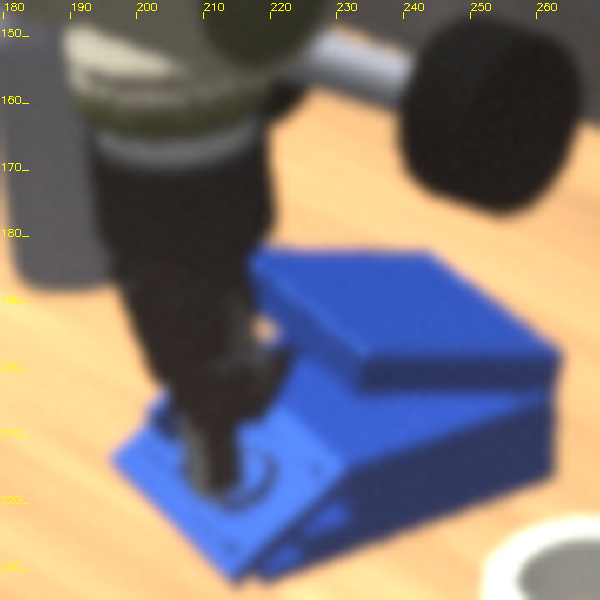

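The lid is springing up. I'll retreat up and forward.

{"op": "play_rows", "data": {
  "targets": "0 0 -0.005 0 1; 0.005 0 -0.02 0 1; 0.02 0 -0.05 0 1; 0.04 0 -0.09 0 1; 0.06 0 -0.13 0 1"
}}

```text
time_s: 9.5
position: [0.4746, 0.1951, 0.1611]
tool_rot: [[-0.976, 0.218, -0.001], [0.218, 0.976, -0.0], [0.001, -0.0, -1.0]]
ft_force: [0.6, -1.2, 0.1]
grip_width: 0.0
```

{"op": "play_rows", "data": {
  "targets": "0 -0.03 -0.03 0 1; 0 -0.08 -0.06 0 0.9; 0 -0.13 -0.08 0 0.8; 0 -0.18 -0.09 0 0.7; 0 -0.22 -0.09 0 0.65"
}}

```text
time_s: 10.0
position: [0.4277, -0.0184, 0.2513]
tool_rot: [[-0.976, 0.217, 0.003], [0.217, 0.976, -0.001], [-0.003, -0.0, -1.0]]
ft_force: [0.1, -0.3, -0.6]
grip_width: 0.0301
```

```bash
python3 snap.py 7; python3 -c "
from h import *
from rig import status
s=status.observe()
T=pose([.6693,-.2307,np.radians(11.84)])
b=app(T,[-.034,0,.10])[0];print(b)
go(s,b,180+11.84)
crop(load('side',7),180,145,270,235,'c_s7')
crop(load('top',7),170,145,290,260,'c_t7')
crop(load('top',7),355,155,415,210,'g_t7')
"
```

```text
[ 0.63602337 -0.2376761   0.1       ]
t 10.1 pos [ 0.4275 -0.0215  0.2504] F [-0.3  0.8 -0. ] w 0.0298
shift [-0.2516 -0.1635  0.1511] turn -0.4334 zdir [ 0.0013 -0.0018 -1.    ]
```

View pics/c_s7.png

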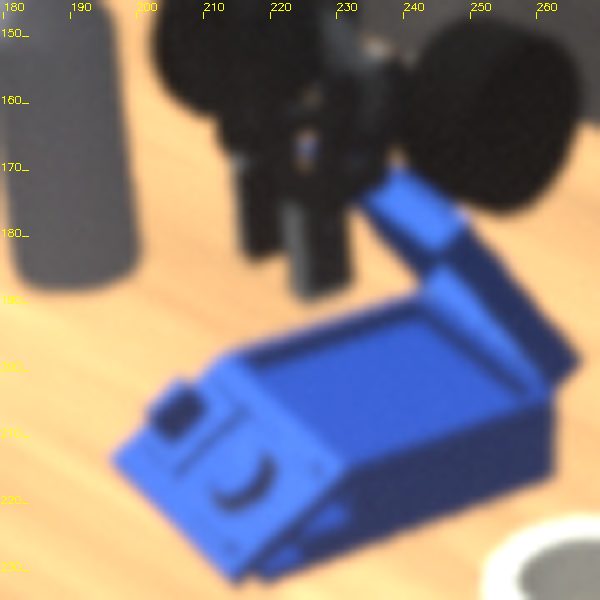

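View pics/c_t7.png

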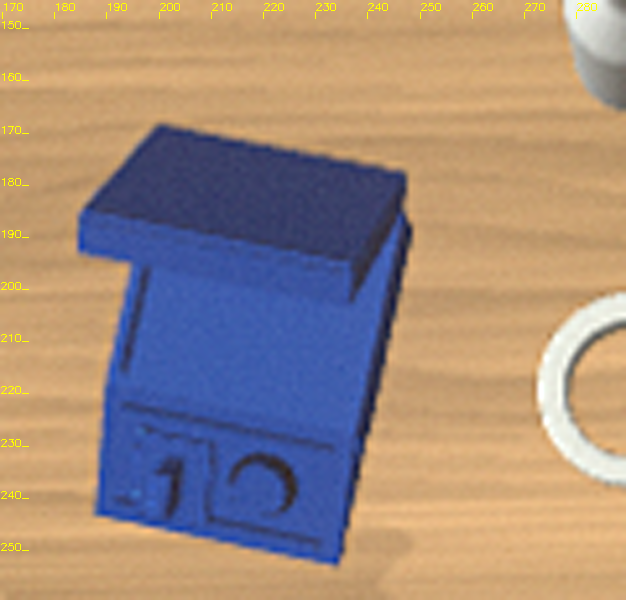

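{"op": "play_rows", "data": {
  "targets": "-0.042 -0.025 0 -0.08 0.65; -0.084 -0.055 0 -0.17 0.65; -0.126 -0.085 0 -0.26 0.65; -0.168 -0.11 0 -0.35 0.65; -0.21 -0.135 0 -0.43 0.65"
}}

```text
time_s: 10.6
position: [0.6044, -0.1944, 0.2497]
tool_rot: [[-0.977, -0.212, -0.0], [-0.212, 0.977, 0.0], [0.0, 0.0, -1.0]]
ft_force: [0.7, 0.6, 0.9]
grip_width: 0.03
```

```bash
python3 -c "
from h import *
from rig import status
s=status.observe()
T=pose([.6693,-.2307,np.radians(11.84)])
b=app(T,[-.034,0,.06])[0];print(b)
go(s,b,180+11.84)
"
```

```text
[ 0.63602337 -0.2376761   0.06      ]
t 10.6 pos [ 0.6044 -0.1944  0.2497] F [0.7 0.6 0.9] w 0.03
shift [-0.0217 -0.0491  0.1897] turn 0.0075 zdir [-1.e-04  3.e-04 -1.e+00]
```

{"op": "play_rows", "data": {
  "targets": "-0.011 -0.025 0.03 0 0.65; -0.022 -0.049 0.07 0 0.65; -0.022 -0.049 0.11 0 0.65; -0.022 -0.049 0.15 0 0.65; -0.022 -0.049 0.19 0 0.65"
}}

```text
time_s: 11.1
position: [0.6351, -0.2362, 0.058]
tool_rot: [[-0.978, -0.209, -0.0], [-0.209, 0.978, 0.0], [0.0, 0.0, -1.0]]
ft_force: [0.9, 0.2, -1.3]
grip_width: 0.0301
```

```bash
python3 snap.py 8; python3 -c "
from h import *
from rig import status
s=status.observe()
T=pose([.6693,-.2307,np.radians(11.84)])
b=app(T,[-.034,0,.05])[0];print(b)
go(s,b,180+11.84)
P=[s['position']]
crop(load('side',8),320,215,400,281,'g_s8',proj(load('side',8),P))
crop(load('top',8),345,145,425,215,'g_t8',proj(load('top',8),P))
"
```

```text
[ 0.63602337 -0.2376761   0.05      ]
t 11.2 pos [ 0.6327 -0.2349  0.0541] F [-0.5  0.5  0.2] w 0.0299
shift [-0.0027 -0.0034  0.004 ] turn 0.0042 zdir [-0.0095  0.0057 -0.9999]
```

View pics/g_s8.png

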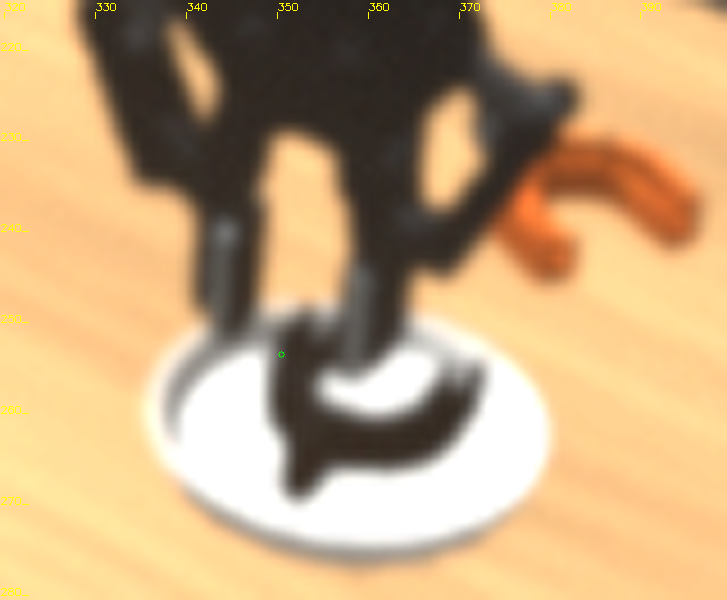

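View pics/g_t8.png

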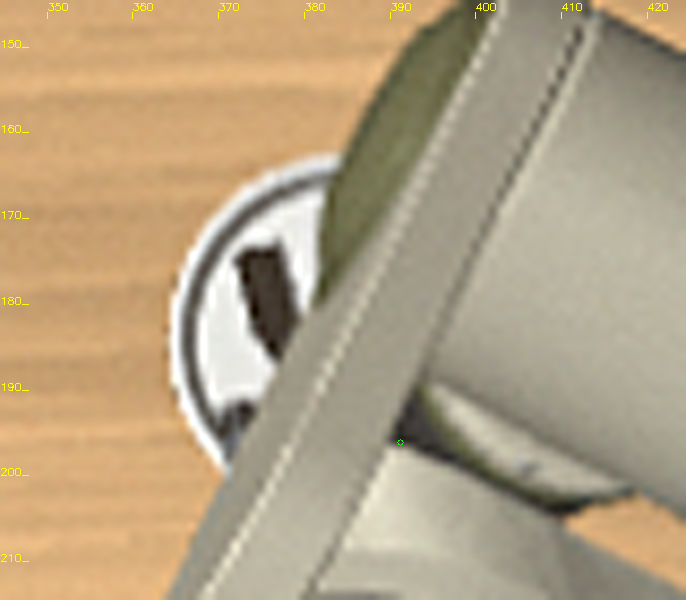

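{"op": "play_rows", "data": {
  "targets": "-0.001 -0.002 0.01 0 0.65; -0.001 -0.002 0.01 0 0.65; -0.001 -0.002 0.01 0 0.65"
}}

```text
time_s: 11.5
position: [0.6373, -0.2393, 0.0512]
tool_rot: [[-0.978, -0.209, 0.003], [-0.209, 0.978, -0.002], [-0.002, -0.002, -1.0]]
ft_force: [-0.5, -0.4, -0.2]
grip_width: 0.0302
```

```bash
python3 -c "
from h import *
from rig import status
s=status.observe()
go(s,[.6341,-.2381,.019],180+11.84)
"
```

```text
t 11.5 pos [ 0.6373 -0.2393  0.0512] F [-0.5 -0.4 -0.2] w 0.0302
shift [0.003  0.0019 0.0321] turn 0.0037 zdir [ 0.0026 -0.0015 -1.    ]
```

{"op": "play_rows", "data": {
  "targets": "0.003 0.002 0.006 0 0.65; 0.003 0.002 0.011 0 0.65; 0.003 0.002 0.011 0 0.65; 0.003 0.002 0.011 0 0.65"
}}

```text
time_s: 11.9
position: [0.6332, -0.2377, 0.0381]
tool_rot: [[-0.978, -0.209, -0.0], [-0.209, 0.978, 0.0], [0.0, 0.0, -1.0]]
ft_force: [0.5, 0.9, 0.0]
grip_width: 0.0296
```

```bash
python3 snap.py 9; python3 -c "
from h import *
from rig import status
s=status.observe()
go(s,[.6341,-.2381,.019],180+11.84)
P=[s['position']]
R=s['tool_rot'];P+=[s['position']+R@np.array([a,b,-.003]) for a in(-.011,.011) for b in(-.015,.015)]
crop(load('side',9),330,225,385,281,'g_s9',proj(load('side',9),P))
"
```

```text
t 12.0 pos [ 0.6333 -0.2378  0.0383] F [-0.7 -1.4  0.6] w 0.0303
shift [-0.0007 -0.0005  0.0193] turn 0.0035 zdir [ 3.e-04 -2.e-04 -1.e+00]
```

View pics/g_s9.png

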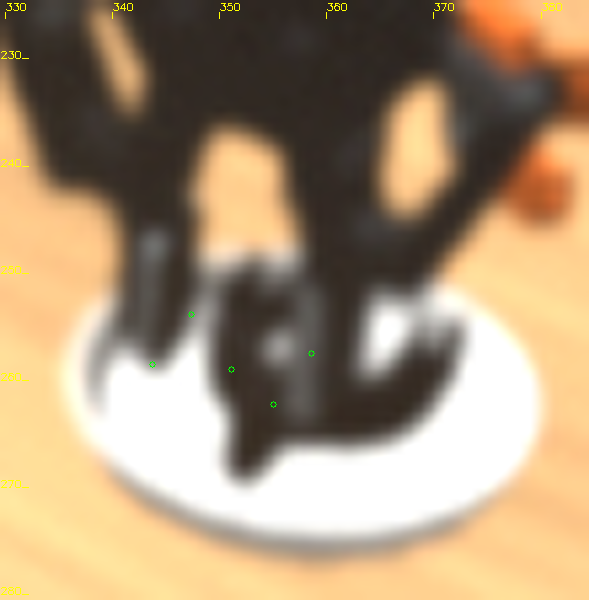

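{"op": "play_rows", "data": {
  "targets": "0 0 0.007 0 0.65; 0 0 0.014 0 0.65; 0 0 0.019 0 0.65; 0 0 0.019 0 0.65"
}}

```text
time_s: 12.4
position: [0.6327, -0.2375, 0.0179]
tool_rot: [[-0.978, -0.209, -0.002], [-0.209, 0.978, 0.001], [0.002, 0.001, -1.0]]
ft_force: [-0.5, -0.4, 0.1]
grip_width: 0.0299
```

{"op": "play_rows", "data": {
  "targets": "0 0 0 0 0.8; 0 0 0 0 1; 0 0 0 0 1; 0 0 0 0 1; 0 0 0 0 1",
  "force": 40
}}

```text
time_s: 12.9
position: [0.6333, -0.2377, 0.0193]
tool_rot: [[-0.978, -0.209, 0.0], [-0.209, 0.978, -0.0], [-0.0, -0.0, -1.0]]
ft_force: [-0.3, 0.4, 1.2]
grip_width: 0.0085
```

```bash
python3 snap.py 10; python3 -c "
from h import *
crop(load('side',10),330,225,385,281,'g_s10')
"
```

```text
(no output)
```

View pics/g_s10.png

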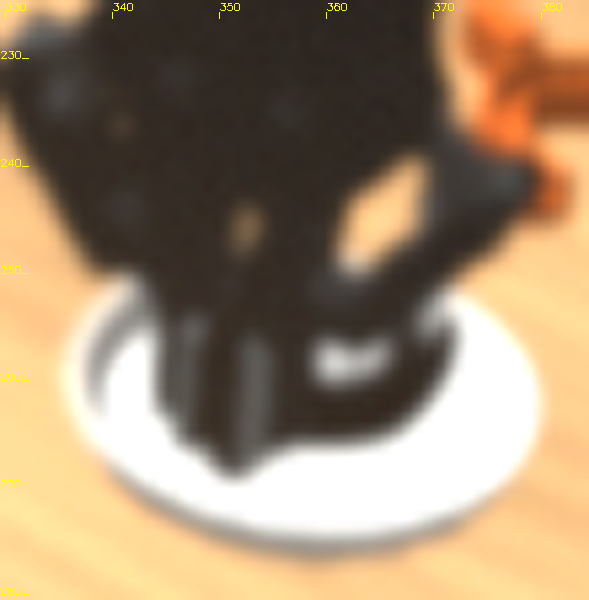

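{"op": "play_rows", "data": {
  "targets": "0 0 -0.005 0 1; 0 0 -0.015 0 1; 0 0 -0.035 0 1; 0 0 -0.06 0 1; 0 0 -0.09 0 1"
}}

```text
time_s: 13.5
position: [0.6329, -0.2376, 0.1102]
tool_rot: [[-0.978, -0.209, -0.001], [-0.209, 0.978, 0.001], [0.001, 0.001, -1.0]]
ft_force: [-0.2, -0.5, -0.7]
grip_width: 0.0084
```

{"op": "play_rows", "data": {
  "targets": "0 0 -0.03 0 1; 0 0 -0.06 0 1; 0 0 -0.09 0 1; 0 0 -0.1 0 1; 0 0 -0.1 0 1"
}}

```text
time_s: 14.0
position: [0.6335, -0.2378, 0.2107]
tool_rot: [[-0.978, -0.209, 0.003], [-0.209, 0.978, -0.002], [-0.002, -0.002, -1.0]]
ft_force: [0.7, 0.3, -0.5]
grip_width: 0.008
```

```bash
python3 snap.py 11; python3 -c "
from h import *
from rig import status
s=status.observe()
go(s,[.45,-.05,.21],167.41)
crop(load('side',11),310,145,410,281,'g_s11')
crop(load('top',11),345,135,435,215,'g_t11')
"
```

```text
t 14.1 pos [ 0.6328 -0.2375  0.2076] F [-0.   0.3 -0.4] w 0.0081
shift [ 0.1396  0.2215 -0.0018] turn 0.4299 zdir [-0.002   0.0012 -1.    ]
```

View pics/g_s11.png

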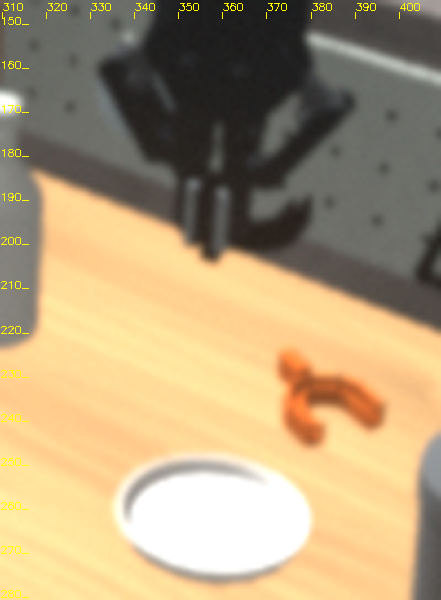

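View pics/g_t11.png

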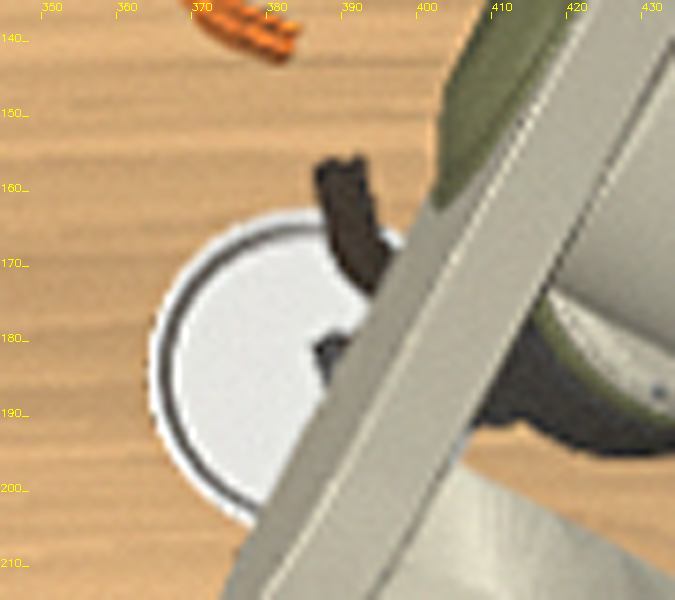

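```bash
python3 - <<'E'
from h import *
from ov import draw
t=load("top",11);s=load("side",11)
p=np.array([.6328,-.2375,.2076]);yaw=np.radians(11.84+.25)
R=pose([0,0,yaw])[:3,:3]
o=p+R@np.array([.036,0,-.014])
T=pose([o[0],o[1],yaw,o[2]])
print(o,proj(t,app(T,[[.031,.028,.018],[.031,.018,.018]])))
a=np.linspace(np.pi/2,3*np.pi/2,15)
def U(r,z): return np.array([[.031,r,z]]+[[.012+ (0.028 if r>.02 else .018)*np.cos(x),r*np.sin(x),z] for x in a]+[[.031,-r,z]])
L=[U(.028,.018),U(.018,.018),U(.028,0),np.array([[-.04,.005,.024],[-.04,-.005,.024],[-.04,-.005,.003],[-.04,.005,.003],[-.04,.005,.024]]),np.array([[-.04,0,.024],[-.016,0,.024]])]
draw(s,330,165,400,215,"gs11",T,L);draw(t,345,135,435,215,"gt11",T,L)
E
```

```text
[ 0.66800151 -0.22995988  0.1936    ] [[386.89684233 157.24695187]
 [391.64095776 156.10271953]]
```

View pics/gs11.png

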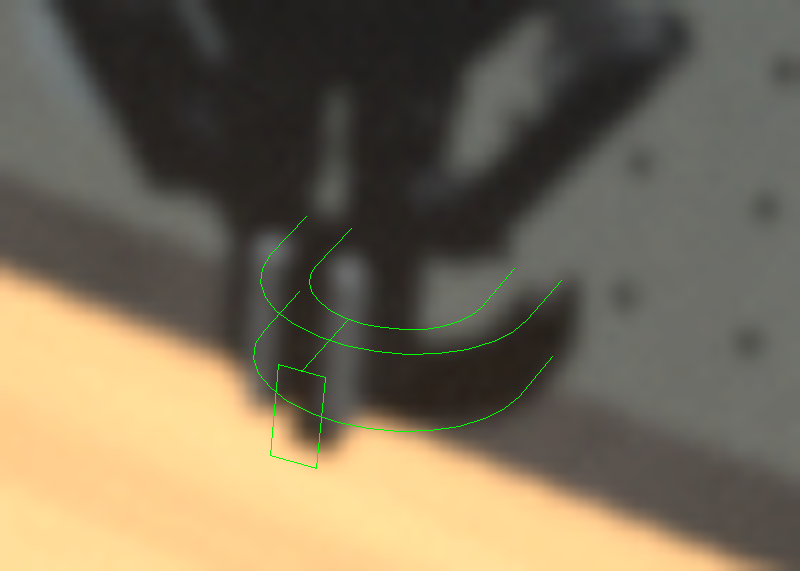

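View pics/gt11.png

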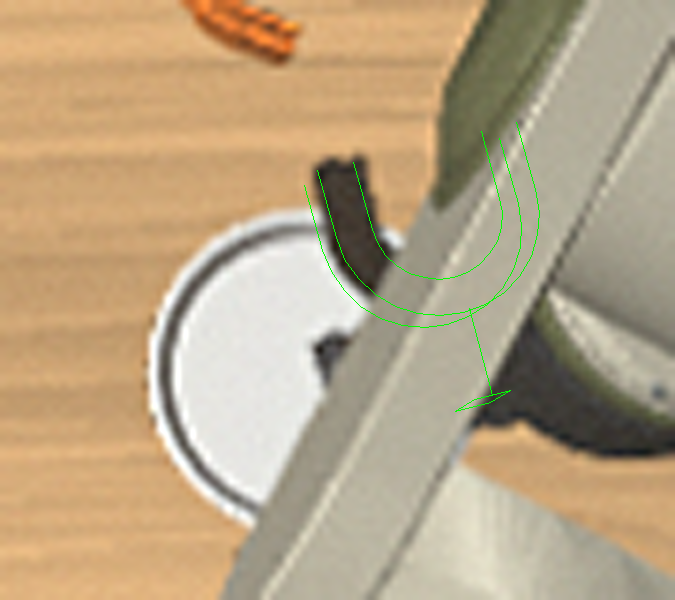

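```bash
python3 - <<'E'
from h import *
from ov import draw,lines
f=np.array
c1,s1=np.cos(1),np.sin(1)
def lidp(x,y,h): # local along -x dist x from hinge, h up
    return [53-x*c1+h*s1, y, 46.5+x*s1+h*c1]
L=[f([[-53,60,46],[-115,60,12],[-115,-60,12],[-53,-60,46],[-53,60,46]])/1e3,
 f([[47,54,46],[-47,54,46],[-47,-54,46],[47,-54,46]])/1e3,f([[47,54,34],[-47,54,34],[-47,-54,34],[47,-54,34]])/1e3,
 f([lidp(106,60,0),lidp(106,-60,0),lidp(106,-60,20),lidp(106,60,20),lidp(106,60,0)])/1e3,
 f([lidp(106,60,20),lidp(0,60,20),lidp(0,-60,20),lidp(106,-60,20)])/1e3]
import pickle;pickle.dump(L,open("lidL.pkl","wb"))
L+=lines(.04)[4:]
draw(load("top",7),170,145,290,260,"o_t7",pose([.6343,.1804,np.radians(-12.59)]),L)
draw(load("side",7),180,145,270,235,"o_s7",pose([.6343,.1804,np.radians(-12.59)]),L)
E
```

```text
(no output)
```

View pics/o_t7.png

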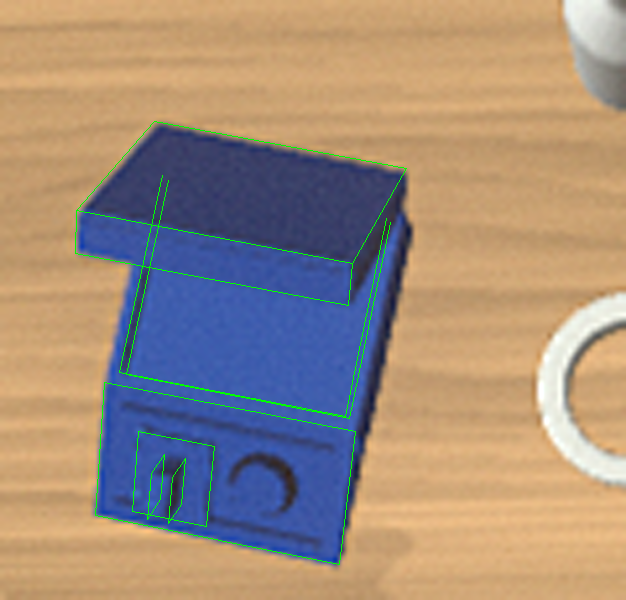

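View pics/o_s7.png

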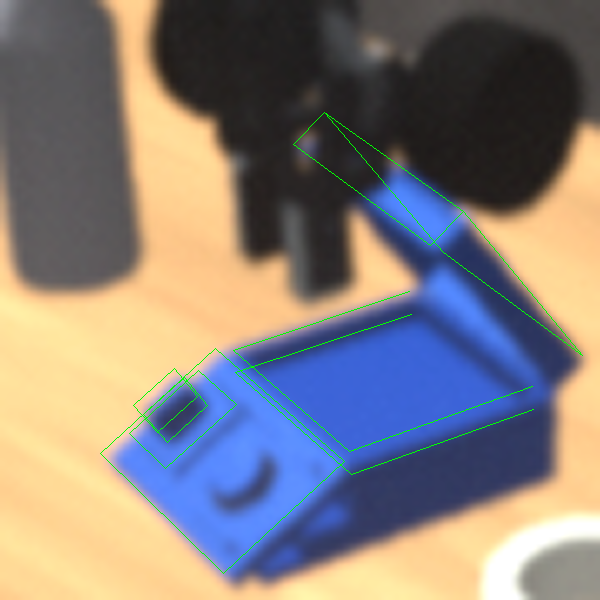

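```bash
cat > wp.py <<'E'
import sys
from h import *
from rig import status
T=pose([.6343,.1804,np.radians(-12.59)])
a=[float(x) for x in sys.argv[1:4]]
s=status.observe()
R=np.array(s["tool_rot"]);q=np.linalg.inv(T)
print("case TCP",np.round(1e3*app(q,s["position"])[0],1))
go(s,app(T,np.array(a)/1e3)[0],167.41)
E
python3 wp.py -110 0 210
```

```text
case TCP [  89.6 -408.2  207.6]
t 14.1 pos [ 0.6328 -0.2375  0.2076] F [-0.   0.3 -0.4] w 0.0081
shift [ 0.0113  0.4542 -0.0016] turn 0.4299 zdir [-0.002   0.0012 -1.    ]
```

{"op": "play_rows", "data": {
  "targets": "0.01 0.025 0 0.04 1; 0.02 0.065 0 0.08 1; 0.03 0.11 0 0.12 1; 0.035 0.155 0 0.16 1; 0.035 0.2 0 0.2 1"
}}

```text
time_s: 14.6
position: [0.5554, -0.0479, 0.2074]
tool_rot: [[-1.0, -0.008, -0.003], [-0.008, 1.0, 0.001], [0.003, 0.001, -1.0]]
ft_force: [1.2, -0.2, 0.2]
grip_width: 0.0082
```

```bash
python3 wp.py -110 0 210
```

```text
case TCP [ -27.2 -240.   207.4]
t 14.6 pos [ 0.5554 -0.0479  0.2074] F [ 1.2 -0.2  0.2] w 0.0082
shift [ 0.0266  0.2525 -0.0022] turn 0.2274 zdir [-0.0033  0.001  -1.    ]
```

{"op": "play_rows", "data": {
  "targets": "0.01 0.04 0 0.04 1; 0.02 0.09 0 0.09 1; 0.03 0.14 0 0.14 1; 0.03 0.19 0 0.19 1; 0.027 0.235 0 0.223 1"
}}

```text
time_s: 15.1
position: [0.5264, 0.1873, 0.2077]
tool_rot: [[-0.977, 0.213, -0.003], [0.213, 0.977, -0.0], [0.003, -0.001, -1.0]]
ft_force: [1.9, -0.5, -0.9]
grip_width: 0.0082
```

{"op": "play_rows", "data": {
  "targets": "0 0.008 0 0 1; 0 0.016 0 0 1; 0 0.016 0 0 1; 0 0.016 0 0 1"
}}

```text
time_s: 15.5
position: [0.5313, 0.1997, 0.2086]
tool_rot: [[-0.977, 0.212, -0.001], [0.212, 0.977, -0.0], [0.001, -0.001, -1.0]]
ft_force: [-0.6, 0.1, 0.0]
grip_width: 0.0084
```

```bash
python3 wp.py -110 0 100
```

```text
case TCP [-104.7   -3.6  208.6]
t 15.5 pos [0.5313 0.1997 0.2086] F [-0.6  0.1  0. ] w 0.0084
shift [0.0051 0.0037 0.1086] turn 0.0057 zdir [-1.e-03 -4.e-04 -1.e+00]
```

{"op": "play_rows", "data": {
  "targets": "0.003 0.002 0.03 0.006 1; 0.005 0.004 0.07 0.006 1; 0.005 0.004 0.1 0.006 1; 0.005 0.004 0.108 0.006 1; 0.005 0.004 0.108 0.006 1"
}}

```text
time_s: 16.0
position: [0.5272, 0.2049, 0.1008]
tool_rot: [[-0.976, 0.218, -0.002], [0.218, 0.976, -0.0], [0.001, -0.001, -1.0]]
ft_force: [0.1, -0.1, -0.8]
grip_width: 0.0081
```

```bash
python3 wp.py -62 0 100; python3 snap.py 12;  python3 - <<'E'
from h import *
crop(load('top',12),170,145,290,260,'c_t12');crop(load('side',12),180,145,270,235,'c_s12')
E
```

```text
case TCP [-109.8    0.6  100.8]
t 16.0 pos [0.5272 0.2049 0.1008] F [ 0.1 -0.1 -0.8] w 0.0081
shift [-0.0478 -0.0006  0.0007] turn -0.0004 zdir [-1.6e-03 -4.0e-04 -1.0e+00]
```

View pics/c_t12.png

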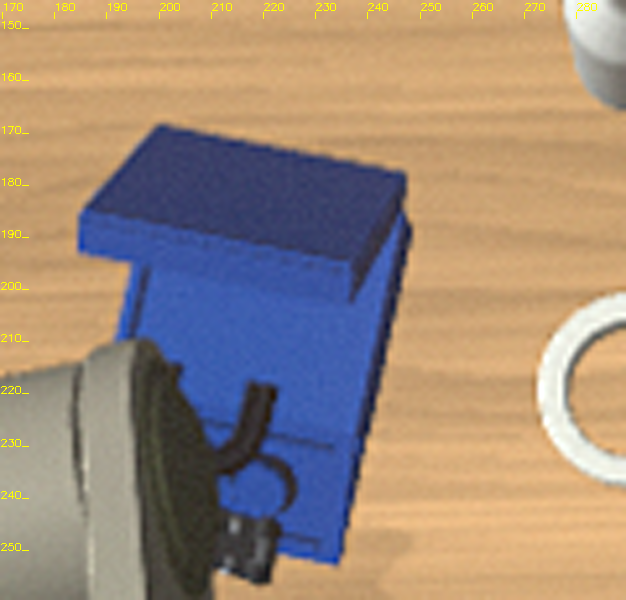

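View pics/c_s12.png

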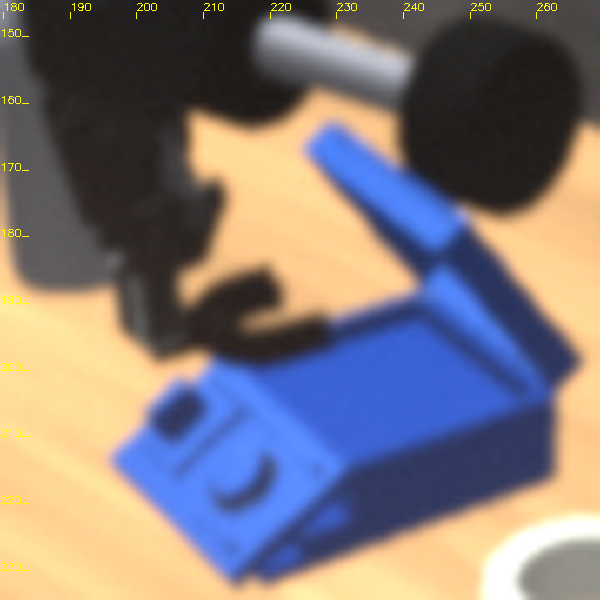

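```bash
python3 - <<'E'
from h import *
t=load('top',12);T=pose([.6343,.1804,np.radians(-12.59)]);q=np.linalg.inv(T)
for u,v in((222.8,217.9),(217.4,217.3)): print(app(q,atz(t,u,v,.105))*1e3)
E
```

```text
[[-40.46589375 -31.40949646 105.        ]]
[[-41.48572907 -18.96688554 105.        ]]
```

{"op": "play_rows", "data": {
  "targets": "-0.012 0 0 0 1; -0.024 0 0 0 1; -0.036 0 0 0 1; -0.048 0 0 0 1; -0.048 0 0.01 0 1"
}}

```text
time_s: 16.6
position: [0.5769, 0.195, 0.0929]
tool_rot: [[-0.976, 0.218, 0.006], [0.218, 0.976, 0.001], [-0.006, 0.002, -1.0]]
ft_force: [-0.2, -0.4, -0.3]
grip_width: 0.0084
```

{"op": "play_rows", "data": {
  "targets": "0 0 0.008 0 1; 0 0 0.016 0 1; 0 0 0.024 0 1; 0 0 0.024 0 1; 0 0 0.024 0 1"
}}

```text
time_s: 17.1
position: [0.574, 0.1956, 0.0671]
tool_rot: [[-0.976, 0.217, -0.0], [0.217, 0.976, -0.0], [0.0, -0.0, -1.0]]
ft_force: [0.5, -0.0, 0.3]
grip_width: 0.0081
```

```bash
python3 wp.py -43.5 0 65; python3 snap.py 13;  python3 - <<'E'
from h import *
crop(load('top',13),170,145,290,260,'c_t13');crop(load('side',13),180,145,270,235,'c_s13')
E
```

```text
case TCP [-62.2   1.6  67.1]
t 17.1 pos [0.574  0.1956 0.0671] F [ 0.5 -0.   0.3] w 0.0081
shift [-0.0187 -0.0017  0.0021] turn 0.0011 zdir [-2.e-04 -0.e+00 -1.e+00]
```

View pics/c_t13.png

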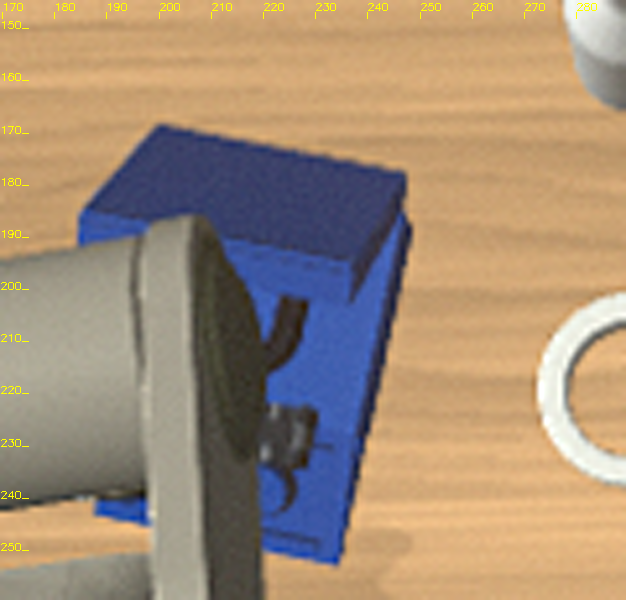

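View pics/c_s13.png

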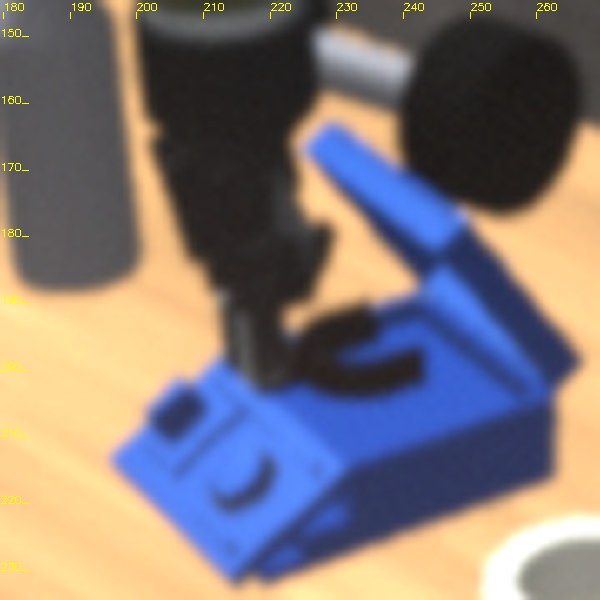

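{"op": "play_rows", "data": {
  "targets": "-0.006 -0.001 0 0 1; -0.012 -0.002 0 0 1; -0.018 -0.002 0.002 0 1; -0.018 -0.002 0.002 0 1; -0.018 -0.002 0.002 0 1"
}}

```text
time_s: 17.7
position: [0.5912, 0.1895, 0.0649]
tool_rot: [[-0.976, 0.217, -0.0], [0.217, 0.976, -0.0], [0.0, -0.0, -1.0]]
ft_force: [0.2, 0.6, -0.4]
grip_width: 0.0085
```

```bash
python3 wp.py -43.5 0 50; python3 snap.py 14;  python3 - <<'E'
from h import *
crop(load('top',14),170,145,290,260,'c_t14');crop(load('side',14),180,145,270,235,'c_s14')
E
```

```text
case TCP [-44.   -0.5  64.9]
t 17.7 pos [0.5912 0.1895 0.0649] F [ 0.2  0.6 -0.4] w 0.0085
shift [-0.0006  0.0005  0.0149] turn 0.0007 zdir [-5.e-04 -0.e+00 -1.e+00]
```

View pics/c_t14.png

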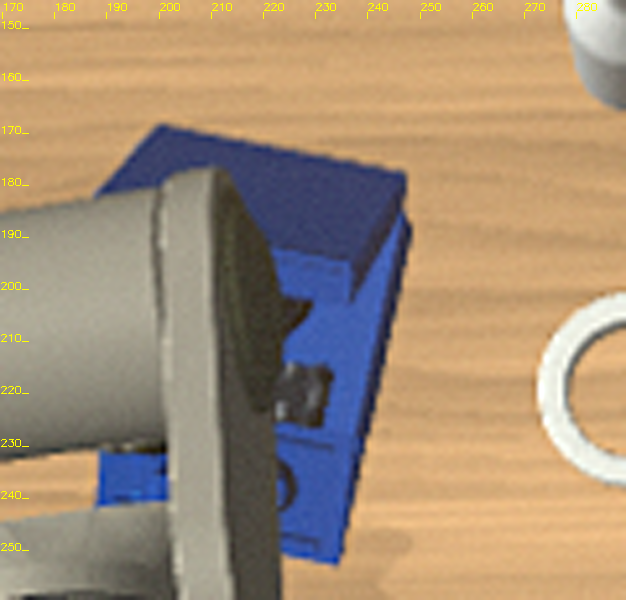

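View pics/c_s14.png

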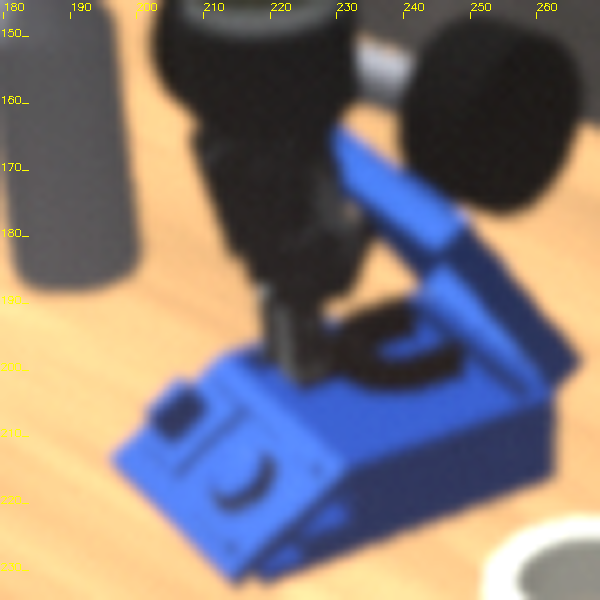

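{"op": "play_rows", "data": {
  "targets": "0 0 0.003 0 1; 0 0 0.006 0 1; 0 0 0.009 0 1; 0 0 0.011 0 1; 0 0 0.011 0 1"
}}

```text
time_s: 18.3
position: [0.591, 0.1896, 0.0537]
tool_rot: [[-0.976, 0.217, -0.001], [0.217, 0.976, -0.0], [0.001, -0.0, -1.0]]
ft_force: [-0.2, -0.3, -0.8]
grip_width: 0.0083
```

{"op": "play_rows", "data": {
  "targets": "0 0 0.001 0 1; 0 0 0.002 0 1; 0 0 0.003 0 1; 0 0 0.003 0 1"
}}

```text
time_s: 18.7
position: [0.5911, 0.1896, 0.051]
tool_rot: [[-0.976, 0.217, -0.0], [0.217, 0.976, -0.0], [0.0, -0.0, -1.0]]
ft_force: [0.1, 1.4, -0.4]
grip_width: 0.0081
```

```bash
python3 wp.py -43.5 0 48; python3 snap.py 15;  python3 - <<'E'
from h import *
crop(load('top',15),170,145,290,260,'c_t15');crop(load('side',15),180,145,270,235,'c_s15')
E
```

```text
case TCP [-44.1  -0.4  51. ]
t 18.7 pos [0.5911 0.1896 0.051 ] F [ 0.1  1.4 -0.4] w 0.0081
shift [-0.0006  0.0004  0.003 ] turn 0.0009 zdir [-2.e-04 -0.e+00 -1.e+00]
```

View pics/c_s15.png

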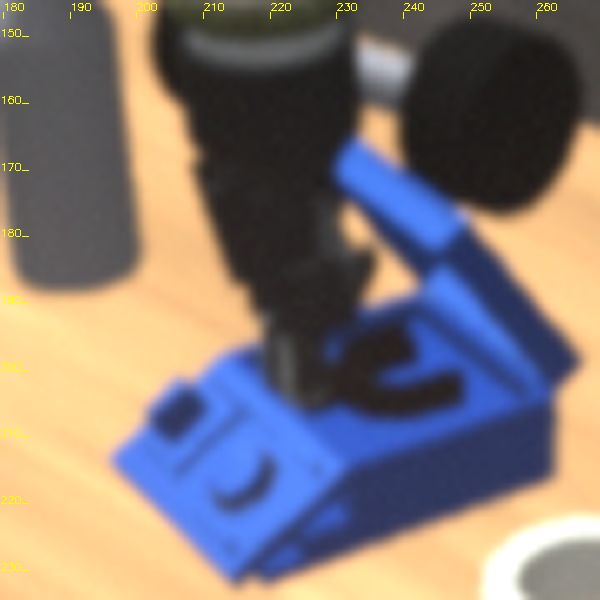

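{"op": "play_rows", "data": {
  "targets": "0 0 0.001 0 1; 0 0 0.002 0 1; 0 0 0.003 0 1; 0 0 0.003 0 1"
}}

```text
time_s: 19.2
position: [0.5911, 0.1896, 0.0483]
tool_rot: [[-0.976, 0.217, 0.0], [0.217, 0.976, -0.0], [-0.0, -0.0, -1.0]]
ft_force: [-1.5, -0.9, 1.6]
grip_width: 0.0086
```

{"op": "play_rows", "data": {
  "targets": "0 0 0 0 0.85; 0 0 0 0 0.75; 0 0 0 0 0.7; 0 0 0 0 0.7; 0 0 0 0 0.7"
}}

```text
time_s: 19.7
position: [0.5912, 0.1896, 0.0481]
tool_rot: [[-0.976, 0.217, -0.0], [0.217, 0.976, -0.0], [0.0, -0.0, -1.0]]
ft_force: [-0.8, 0.4, 0.1]
grip_width: 0.0257
```

{"op": "play_rows", "data": {
  "targets": "0.002 0 -0.003 0 0.7; 0.006 0 -0.01 0 0.7; 0.012 0 -0.02 0 0.7; 0.03 0 -0.035 0 0.7; 0.05 0 -0.06 0 0.8"
}}

```text
time_s: 20.2
position: [0.5411, 0.2004, 0.1084]
tool_rot: [[-0.976, 0.217, -0.002], [0.217, 0.976, -0.0], [0.002, -0.001, -1.0]]
ft_force: [-0.2, 0.4, -0.3]
grip_width: 0.017
```

```bash
python3 wp.py -60 0 80; python3 snap.py 16;  python3 - <<'E'
from h import *
crop(load('top',16),170,145,290,260,'c_t16');crop(load('side',16),180,145,270,235,'c_s16')
E
```

```text
case TCP [-95.3  -0.8 108.4]
t 20.2 pos [0.5411 0.2004 0.1084] F [-0.2  0.4 -0.3] w 0.017
shift [-0.0354  0.0008  0.0283] turn 0.0006 zdir [-1.8e-03 -2.0e-04 -1.0e+00]
```

View pics/c_s16.png

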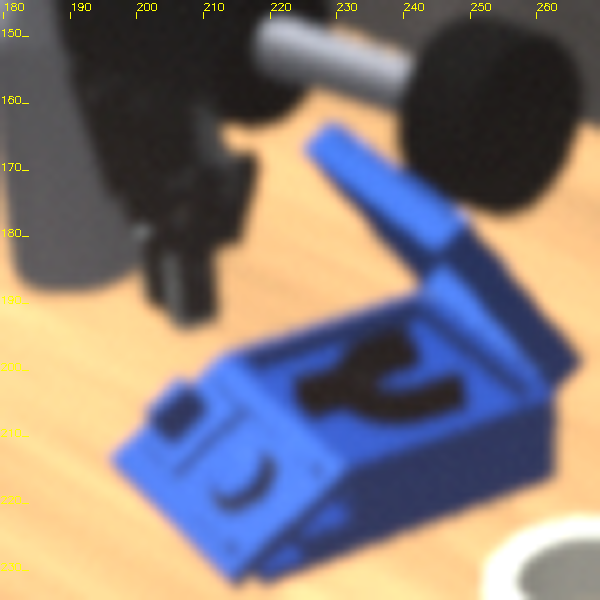

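View pics/c_t16.png

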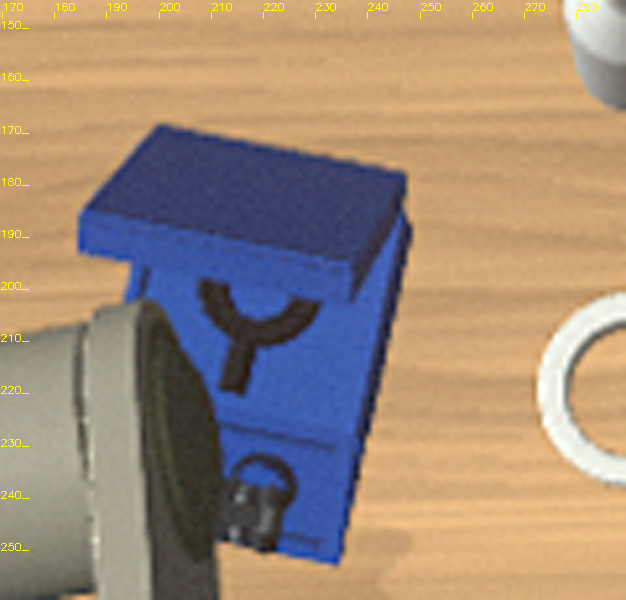

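```bash
python3 - <<'E'
from h import *
from ov import draw
T=pose([.6343,.1804,np.radians(-12.59)]);q=np.linalg.inv(T);t=load('top',16)
for u,v in((211.3,218.9),(216.1,220.2)): print((app(q,atz(t,u,v,.058))*1e3).round(1))
a=np.linspace(np.pi/2,3*np.pi/2,15)
def U(r,z): return np.array([[.031,r,z]]+[[.012+ (0.028 if r>.02 else .018)*np.cos(x),r*np.sin(x),z] for x in a]+[[.031,-r,z]])
L=[U(.028,.018),U(.018,.018),U(.028,0),np.array([[-.04,.005,.024],[-.04,-.005,.024],[-.04,-.005,.003],[-.04,.005,.003],[-.04,.005,.024]]),np.array([[-.04,.005,.024],[-.016,.005,.024]]),np.array([[-.04,-.005,.024],[-.016,-.005,.024]])]
C=pose([-.003,0,0,.034])
draw(t,190,180,250,235,"gt16",T@C,L);draw(load('side',16),195,175,265,225,"gs16",T@C,L)
E
```

```text
[[-45.9   4.4  58. ]]
[[-46.7  -7.6  58. ]]
```

View pics/gt16.png

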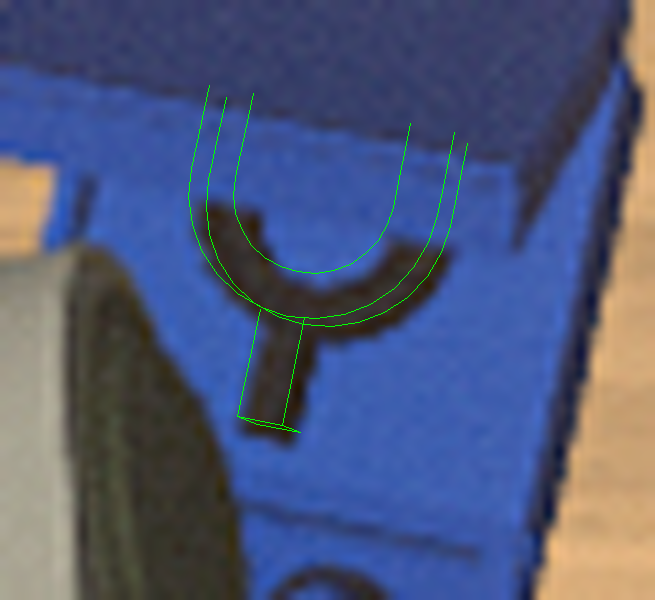

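View pics/gs16.png

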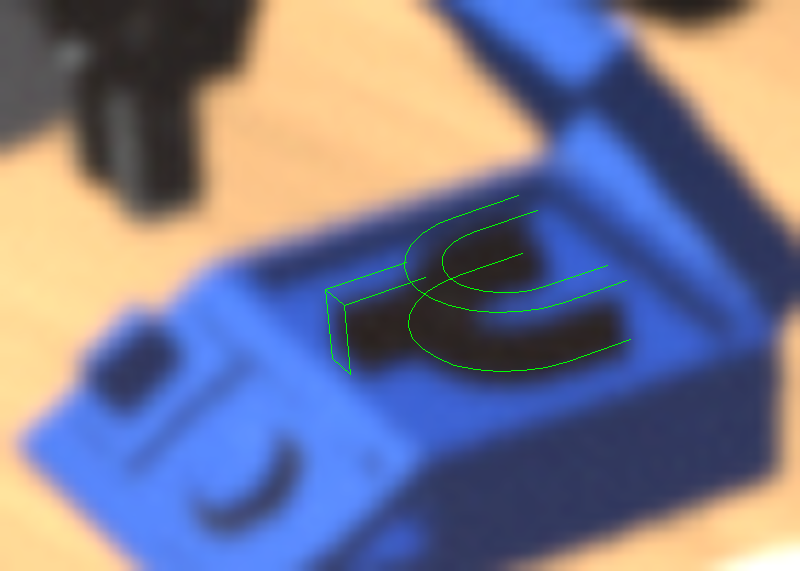

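{"op": "play_rows", "data": {
  "targets": "-0.01 0 0.005 0 1; -0.025 -0.001 0.012 0 1; -0.037 -0.001 0.03 0 1; -0.037 -0.001 0.04 0 1; -0.037 -0.001 0.04 0 1"
}}

```text
time_s: 20.8
position: [0.5777, 0.1908, 0.0653]
tool_rot: [[-0.976, 0.218, -0.005], [0.218, 0.976, -0.001], [0.005, -0.002, -1.0]]
ft_force: [-0.3, 0.2, -0.3]
grip_width: 0.0001
```

```bash
python3 wp.py -58.5 -1.5 53; python3 snap.py 17;  python3 - <<'E'
from h import *
crop(load('top',17),170,145,290,260,'c_t17');crop(load('side',17),190,155,265,225,'c_s17')
E
```

```text
case TCP [-57.5  -2.2  65.3]
t 20.8 pos [0.5777 0.1908 0.0653] F [-0.3  0.2 -0.3] w 0.0001
shift [0.001  0.0007 0.0123] turn 0.0 zdir [-5.e-03 -6.e-04 -1.e+00]
```

View pics/c_s17.png

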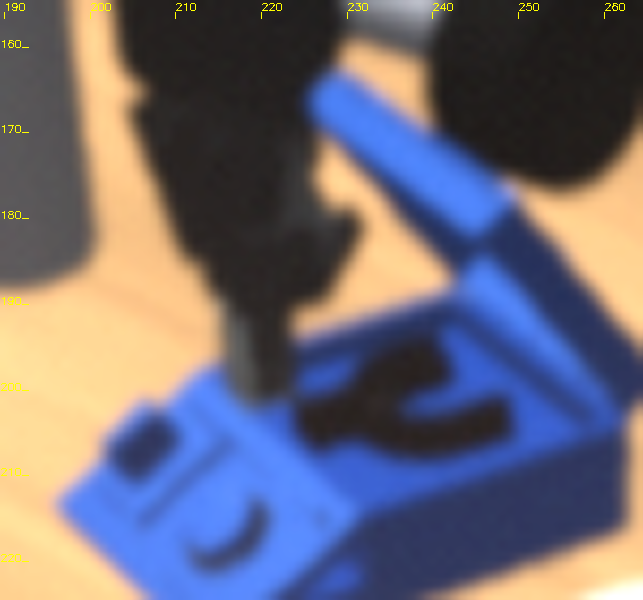

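{"op": "play_rows", "data": {
  "targets": "0.001 0 0.003 0 1; 0.001 0 0.006 0 1; 0.001 0 0.009 0 1; 0.001 0 0.012 0 1; 0.001 0 0.012 0 1"
}}

```text
time_s: 21.4
position: [0.5771, 0.1917, 0.0557]
tool_rot: [[-0.976, 0.217, -0.001], [0.217, 0.976, -0.0], [0.001, -0.0, -1.0]]
ft_force: [0.8, 1.0, -0.4]
grip_width: 0.0002
```

```bash
python3 wp.py -47 -1.5 50; python3 snap.py 18;  python3 - <<'E'
from h import *
crop(load('side',18),190,155,265,225,'c_s18')
E
```

```text
case TCP [-58.3  -1.5  55.7]
t 21.4 pos [0.5771 0.1917 0.0557] F [ 0.8  1.  -0.4] w 0.0002
shift [-0.0113 -0.      0.0057] turn 0.0009 zdir [-7.e-04 -1.e-04 -1.e+00]
```

View pics/c_s18.png

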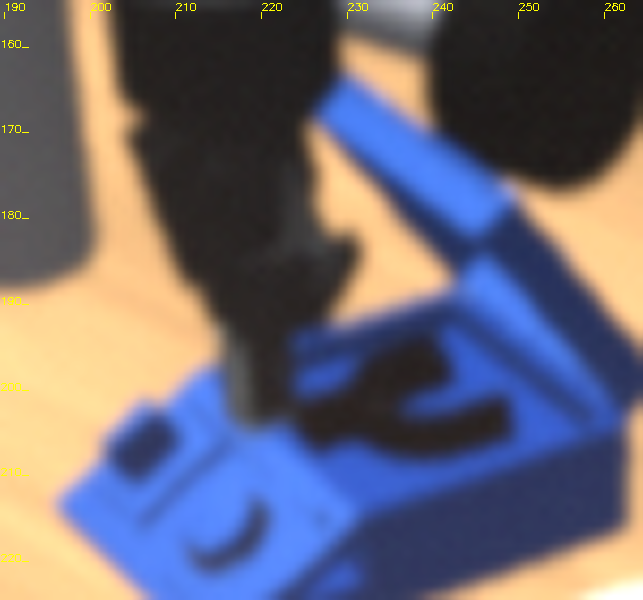

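{"op": "play_rows", "data": {
  "targets": "0 0 0.002 0 1; 0 0 0.003 0 1; -0.001 0 0.004 0 1; -0.002 0 0.005 0 1; -0.003 0 0.006 0 1"
}}

```text
time_s: 22.0
position: [0.5802, 0.1911, 0.0501]
tool_rot: [[-0.976, 0.217, -0.0], [0.217, 0.976, 0.0], [0.0, -0.0, -1.0]]
ft_force: [-0.5, -0.3, 1.3]
grip_width: -0.0004
```

{"op": "play_rows", "data": {
  "targets": "-0.002 0 0 0 1; -0.004 0 0 0 1; -0.006 0 0 0 1; -0.008 0 0 0 1; -0.008 0 0 0 1"
}}

```text
time_s: 22.5
position: [0.5884, 0.1892, 0.0501]
tool_rot: [[-0.976, 0.217, 0.0], [0.217, 0.976, 0.0], [-0.0, 0.0, -1.0]]
ft_force: [0.6, -0.4, 0.4]
grip_width: -0.0003
```

```bash
python3 wp.py -47 -1.5 50; python3 snap.py 19;  python3 - <<'E'
from h import *
crop(load('side',19),190,155,265,225,'c_s19')
E
```

```text
case TCP [-46.7  -1.4  50.1]
t 22.5 pos [0.5884 0.1892 0.0501] F [ 0.6 -0.4  0.4] w -0.0003
shift [ 0.0003 -0.0001  0.0001] turn 0.0008 zdir [ 3.e-04  0.e+00 -1.e+00]
```

View pics/c_s19.png

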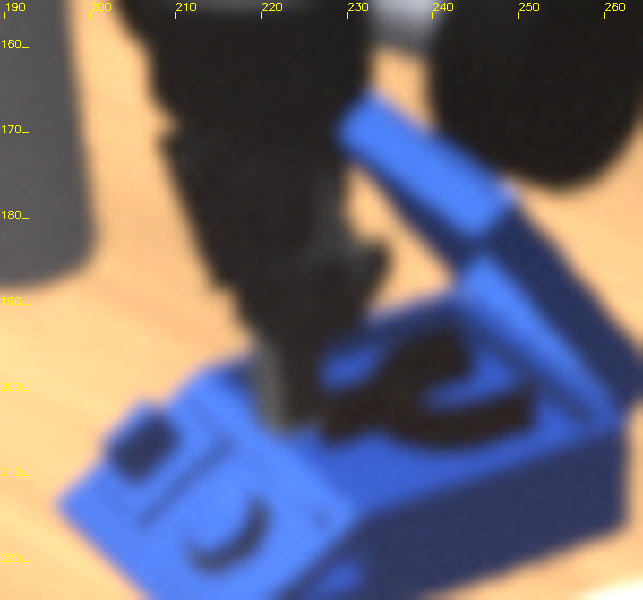

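{"op": "play_rows", "data": {
  "targets": "-0.001 0 0 0 1; -0.002 0 0 0 1; -0.002 0 0 0 1"
}}

```text
time_s: 22.9
position: [0.5901, 0.1888, 0.0501]
tool_rot: [[-0.976, 0.217, 0.0], [0.217, 0.976, -0.0], [-0.0, -0.0, -1.0]]
ft_force: [-0.3, -0.1, 0.3]
grip_width: 0.0001
```

{"op": "play_rows", "data": {
  "targets": "0.004 0 -0.001 0 1; 0.01 0 -0.006 0 1; 0.016 0 -0.02 0 1; 0.04 0 -0.045 0 1; 0.07 0 -0.075 0 1"
}}

```text
time_s: 23.4
position: [0.5208, 0.204, 0.1262]
tool_rot: [[-0.976, 0.218, -0.0], [0.218, 0.976, -0.0], [0.0, -0.0, -1.0]]
ft_force: [0.1, 0.3, 0.5]
grip_width: -0.0
```

{"op": "play_rows", "data": {
  "targets": "0.02 0 -0.03 0 1; 0.06 0 -0.06 0 1; 0.1 0 -0.08 0 1; 0.14 0 -0.1 0 1; 0.14 0 -0.1 0 1"
}}

```text
time_s: 23.9
position: [0.3815, 0.2355, 0.2289]
tool_rot: [[-0.977, 0.214, 0.005], [0.214, 0.977, 0.002], [-0.004, 0.003, -1.0]]
ft_force: [-0.3, -0.9, -0.6]
grip_width: 0.0
```

```bash
python3 snap.py 20;  python3 - <<'E'
from h import *
from ov import draw
T=pose([.6343,.1804,np.radians(-12.59)])
a=np.linspace(np.pi/2,3*np.pi/2,15)
def U(r,z): return np.array([[.031,r,z]]+[[.012+ (0.028 if r>.02 else .018)*np.cos(x),r*np.sin(x),z] for x in a]+[[.031,-r,z]])
L=[U(.028,.018),U(.018,.018),np.array([[-.04,.005,.024],[-.04,-.005,.024],[-.04,-.005,.003],[-.04,.005,.003],[-.04,.005,.024]]),np.array([[-.04,.005,.024],[-.016,.005,.024]]),np.array([[-.04,-.005,.024],[-.016,-.005,.024]])]
C=pose([.005,0,0,.034])
draw(load('top',20),180,165,260,225,"gt20",T@C,L)
crop(load('top',20),170,145,290,260,'c_t20');crop(load('side',20),180,145,270,235,'c_s20')
for n in("side","top"):
    cv2.imwrite(f"pics/{n}20.png",cv2.resize(load(n,20)["pixels"][:,:,::-1],(800,600)))
E
```

```text
(no output)
```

View pics/gt20.png

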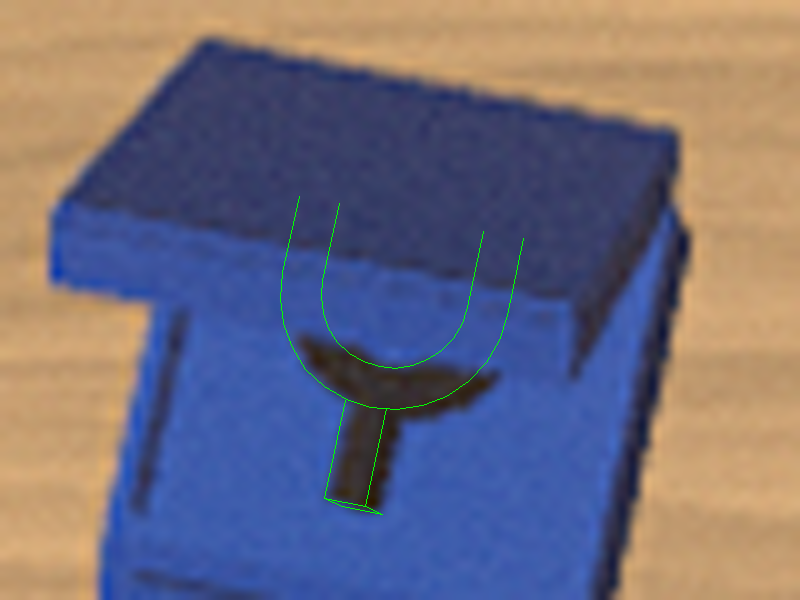

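View pics/c_s20.png

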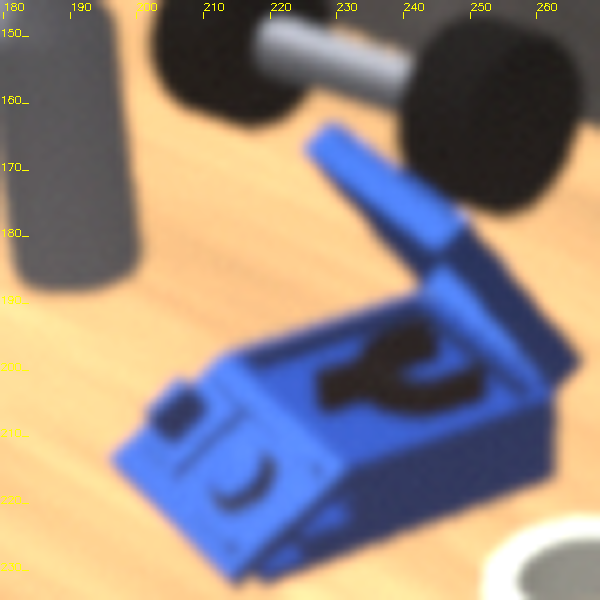

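View pics/top20.png

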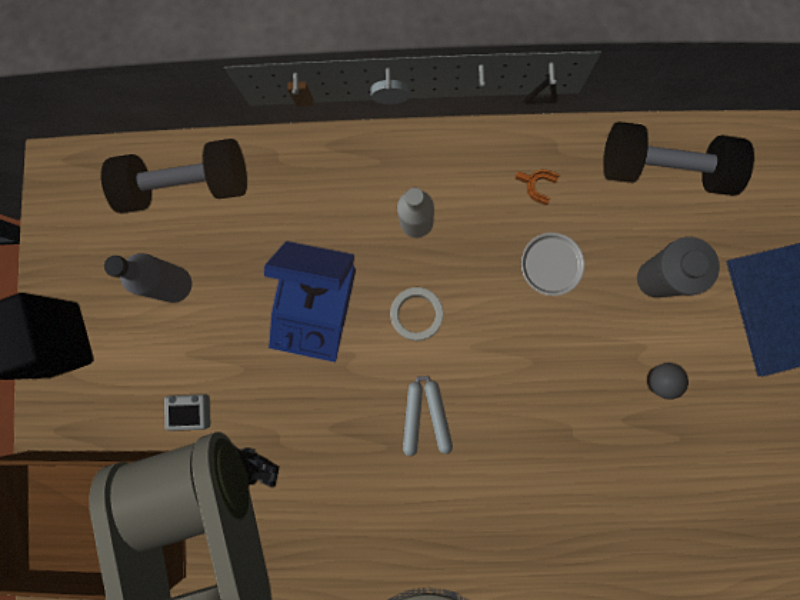

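```bash
python3 - <<'E'
from h import *
a=load('top',0)["pixels"].astype(int);b=load('top',20)["pixels"].astype(int)
d=(np.abs(a-b).max(2)>40).astype(np.uint8)
n,_,st,_=cv2.connectedComponentsWithStats(d)
print([s.tolist() for s in st[1:] if s[4]>4])
from rig import env,status
s=status.observe();print(s["ft_force"],s["time_s"])
print(env.close_job())
E
```

```text
[[185, 169, 63, 59, 573], [372, 169, 26, 31, 308], [200, 187, 7, 2, 7], [208, 187, 5, 3, 6], [214, 189, 3, 2, 5], [219, 188, 8, 5, 11], [228, 191, 9, 4, 13], [210, 199, 20, 17, 134], [214, 232, 12, 9, 26], [201, 234, 4, 8, 15], [216, 237, 4, 9, 17], [138, 302, 58, 118, 3256], [123, 311, 17, 43, 99], [63, 316, 80, 104, 4237], [135, 361, 6, 2, 9], [111, 408, 44, 12, 160], [0, 414, 17, 6, 92]]
[ 0.21928256 -0.04259882 -0.63379824] 24.0
the job is handed in; nothing more can be done
None
```

The mouthguard is lying flat in the tray, stub towards the sloped front, with the lid up. I handed the job in at 24 s.

- **What I did:** I gripped the lock fin and slid it to its end stop, where the side force rose to about 14 N. I then pressed the button and the lid sprang up. I lifted the guard by its stub and set it down near the front of the tray. With the fingers shut, I nudged it about 10 mm back towards the middle.
- **Departure from your advice:** The moves only allow turning about the tool's own axis, so I could not tilt the hand 25 to 30 degrees as you suggested. I kept it vertical and worked in front of the raised lid. In the pictures the lid never moved.
- **Last checks:**
  - The lid is fully up and the lock is aside.
  - The guard is about 1 to 2 mm off the tray's centre line and close to the seat lengthwise.
  - Comparing the first and last top pictures, only the case, the guard's old spot in the dish and the arm changed. The dish rim and the other objects did not move.
  - The arm was clear, with no contact force.
- **What disagreed:** The two cameras gave case positions about 7 mm apart sideways. The lock's end stop matched the top camera, so I used that one.

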